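# Find the loose post on the token carousel

### The job

One of the four brass token posts on the carousel has gone loose in its socket. Find it by gently wiggling posts side to side, as far as their play goes, then lift the loose one out and seat it upright, fully home, in the hole of the red gauge block. Leave the sound posts fully seated in their own sockets, do not strain any post hard against its socket, and leave everything else where it is.

Things in the scene. Friction and masses are not known exactly. Their poses are not given: they have to be found in the camera images.
- post_a_grip (a point): token post A: brass shaft 16 mm across, 60 mm tall, on a black collar (29 mm across, 5 mm thick) resting on its socket block; a round foot 22 mm long is hidden in the socket. Point on the shaft axis, half-way up the bare shaft, 35 mm above the collar's underside; top 30 mm above it, foot's end 57 mm below it. 0.11 kg, z up. All four look alike; any may be the loose one.
- post_b_grip (a point): token post B: brass shaft 16 mm across, 60 mm tall, on a black collar (29 mm across, 5 mm thick) resting on its socket block; a round foot 22 mm long is hidden in the socket. Point on the shaft axis, half-way up the bare shaft, 35 mm above the collar's underside; top 30 mm above it, foot's end 57 mm below it. 0.11 kg, z up. All four look alike; any may be the loose one.
- post_c_grip (a point): token post C: brass shaft 16 mm across, 60 mm tall, on a black collar (29 mm across, 5 mm thick) resting on its socket block; a round foot 22 mm long is hidden in the socket. Point on the shaft axis, half-way up the bare shaft, 35 mm above the collar's underside; top 30 mm above it, foot's end 57 mm below it. 0.11 kg, z up. All four look alike; any may be the loose one.
- post_d_grip (a point): token post D: brass shaft 16 mm across, 60 mm tall, on a black collar (29 mm across, 5 mm thick) resting on its socket block; a round foot 22 mm long is hidden in the socket. Point on the shaft axis, half-way up the bare shaft, 35 mm above the collar's underside; top 30 mm above it, foot's end 57 mm below it. 0.11 kg, z up. All four look alike; any may be the loose one.
- carousel: aluminium token carousel, clamped, does not turn: round deck 236 mm across, 12 mm thick; hub knob 34 mm across, top 50 mm up; four socket blocks 44 mm square, tops 38 mm up, centred 80 mm from the axis along its +x, +y, -x, -y. Origin on the axis at the work surface, z up.
- deck (a point): on the carousel's axis, level with the tops of the socket blocks. Sockets are rigid, 16 mm square, sides along the carousel's x and y. Moved along these, a sound post gives 1 mm in all, the loose one 6 mm, before the force climbs steeply; over 10 N sideways overstrains it. Only gravity holds posts in: pulling up tells nothing.
- gauge: red gauge block, fixed, 70 x 70 mm, 40 mm tall, with one vertical hole 12 mm square through its centre. Only the loose post's worn foot (9.5 mm across) goes in, until the collar lies on the block; a sound foot (15 mm) does not. Origin at the centre of its underside, z up.
- die_1: a purple resin die, 20 mm cube; origin at the centre of its underside; a bystander, not part of the job.
- die_2: the other purple resin die, 20 mm cube; origin at the centre of its underside; a bystander, not part of the job.
- bell: stainless steel egg-shaped bell, 68 mm across, 74 mm tall; origin at the centre of its underside; a bystander, not part of the job.
- tokens: stack of six yellow and green tokens, 32 mm across, 30 mm tall; origin at the centre of its underside; a bystander, not part of the job.
- card_box: small closed card box with a green lid, 72 x 102 x 33 mm; origin at the centre of its underside; a bystander, not part of the job.
Mind the look-alikes: they are no part of the job. What is shaped like the part that bears post_b_grip but turquoise is not meant. Leave any green look-alike of the part that bears post_c_grip alone.

How it is judged (in metres and radians):
On the way, in this order (a step that is already met when the one before it is completed fails the run):
1. the loose post, still seated, is pushed sideways through its play (only the loose one can shift by this much) (((distance of post_a from where it was at the start of the episode above 0.0015 m and z of post_a_grip in the frame of carousel below 0.0742 m) or (distance of post_b from where it was at the start of the episode above 0.0015 m and z of post_b_grip in the frame of carousel below 0.0742 m) or (distance of post_c from where it was at the start of the episode above 0.0015 m and z of post_c_grip in the frame of carousel below 0.0742 m) or (distance of post_d from where it was at the start of the episode above 0.0015 m and z of post_d_grip in the frame of carousel below 0.0742 m))), for 0.02 s.
2. a post is lifted clear out of its socket (z of any of post_a_grip, post_b_grip, post_c_grip, post_d_grip in the frame of carousel above 0.098 m), for 0.1 s.
At the end, for the whole second after the job is handed in: the loose post stands in the gauge block: upright within 0.08 rad, on the hole's centre within 3 mm, collar down on the block within 3 mm, still; the three sound posts are back where they started, upright (within 0.08 rad) and down in their sockets (height within 3 mm) ((((x of post_a_grip in the frame of gauge between -0.003 and 0.003 m and y of post_a_grip in the frame of gauge between -0.003 and 0.003 m and z of post_a_grip in the frame of gauge between 0.071 and 0.078 m and angle between post_a_grip's own z axis and vertical below 0.08 rad and linear speed of post_a below 0.02 m/s) and (z of post_b_grip in the frame of carousel between 0.07 and 0.076 m and angle between post_b_grip's own z axis and vertical below 0.08 rad and distance of post_b_grip from where it was at the start of the episode below 0.01 m) and (z of post_c_grip in the frame of carousel between 0.07 and 0.076 m and angle between post_c_grip's own z axis and vertical below 0.08 rad and distance of post_c_grip from where it was at the start of the episode below 0.01 m) and (z of post_d_grip in the frame of carousel between 0.07 and 0.076 m and angle between post_d_grip's own z axis and vertical below 0.08 rad and distance of post_d_grip from where it was at the start of the episode below 0.01 m)) or ((x of post_b_grip in the frame of gauge between -0.003 and 0.003 m and y of post_b_grip in the frame of gauge between -0.003 and 0.003 m and z of post_b_grip in the frame of gauge between 0.071 and 0.078 m and angle between post_b_grip's own z axis and vertical below 0.08 rad and linear speed of post_b below 0.02 m/s) and (z of post_a_grip in the frame of carousel between 0.07 and 0.076 m and angle between post_a_grip's own z axis and vertical below 0.08 rad and distance of post_a_grip from where it was at the start of the episode below 0.01 m) and (z of post_c_grip in the frame of carousel between 0.07 and 0.076 m and angle between post_c_grip's own z axis and vertical below 0.08 rad and distance of post_c_grip from where it was at the start of the episode below 0.01 m) and (z of post_d_grip in the frame of carousel between 0.07 and 0.076 m and angle between post_d_grip's own z axis and vertical below 0.08 rad and distance of post_d_grip from where it was at the start of the episode below 0.01 m)) or ((x of post_c_grip in the frame of gauge between -0.003 and 0.003 m and y of post_c_grip in the frame of gauge between -0.003 and 0.003 m and z of post_c_grip in the frame of gauge between 0.071 and 0.078 m and angle between post_c_grip's own z axis and vertical below 0.08 rad and linear speed of post_c below 0.02 m/s) and (z of post_a_grip in the frame of carousel between 0.07 and 0.076 m and angle between post_a_grip's own z axis and vertical below 0.08 rad and distance of post_a_grip from where it was at the start of the episode below 0.01 m) and (z of post_b_grip in the frame of carousel between 0.07 and 0.076 m and angle between post_b_grip's own z axis and vertical below 0.08 rad and distance of post_b_grip from where it was at the start of the episode below 0.01 m) and (z of post_d_grip in the frame of carousel between 0.07 and 0.076 m and angle between post_d_grip's own z axis and vertical below 0.08 rad and distance of post_d_grip from where it was at the start of the episode below 0.01 m)) or ((x of post_d_grip in the frame of gauge between -0.003 and 0.003 m and y of post_d_grip in the frame of gauge between -0.003 and 0.003 m and z of post_d_grip in the frame of gauge between 0.071 and 0.078 m and angle between post_d_grip's own z axis and vertical below 0.08 rad and linear speed of post_d below 0.02 m/s) and (z of post_a_grip in the frame of carousel between 0.07 and 0.076 m and angle between post_a_grip's own z axis and vertical below 0.08 rad and distance of post_a_grip from where it was at the start of the episode below 0.01 m) and (z of post_b_grip in the frame of carousel between 0.07 and 0.076 m and angle between post_b_grip's own z axis and vertical below 0.08 rad and distance of post_b_grip from where it was at the start of the episode below 0.01 m) and (z of post_c_grip in the frame of carousel between 0.07 and 0.076 m and angle between post_c_grip's own z axis and vertical below 0.08 rad and distance of post_c_grip from where it was at the start of the episode below 0.01 m)))); the robot touches nothing.
It fails at once if two posts are out of their sockets (each raised more than 10 mm) at the same time (z of each of post_b_grip, post_a_grip in the frame of carousel above 0.083 m or z of each of post_c_grip, post_a_grip in the frame of carousel above 0.083 m or z of each of post_c_grip, post_b_grip in the frame of carousel above 0.083 m or z of each of post_d_grip, post_a_grip in the frame of carousel above 0.083 m or z of each of post_d_grip, post_b_grip in the frame of carousel above 0.083 m or z of each of post_d_grip, post_c_grip in the frame of carousel above 0.083 m).
It fails at once if a post is strained against the carousel with more than 20 N (contact force between any of post_a, post_b, post_c, post_d and carousel above 20 N).
It fails at once if a bystander (die, bell, tokens, card box) is moved more than 30 mm (distance of any of die_1, die_2, bell, tokens, card_box from where it was at the start of the episode above 0.03 m).
It also fails if it takes over 72 s, if anything falls off the work surface, if the arm or the gripper's body presses on something with over 40 N, if the wrist force passes 120 N, or if a joint passes its speed limit or range.

### The arm

A 6-joint arm with a two-finger parallel gripper is mounted at the origin on the work surface. World frame = base frame: x ahead of the robot, y to its left, z up, the work surface at z = 0. Lengths are in mm, angles in degrees, forces in N, time in s.
With the tool pointing down it reaches from about 350 to 975 mm from the base axis. Payload 7.1 kg.
Tool frame: the origin (TCP) lies at the very end of the fingers, on their centre line; the grasp point (between the pads) lies 19 mm behind it (env.tcp_to_grasp is the distance from the TCP to the grasp point, in mm); x points along the fingers, y is the direction in which the jaws open and shut, and the axes are right-handed (so a half turn about x gives the same grasp; the last joint's range is limited). The gripper opens to 88 mm and grips with 3 to 60 N. Pads are 20 mm wide; open, the fingers measure 115 mm over their backs; the gripper's body (75 mm by 178 mm) begins 61 mm behind the grasp point.
Start: joints at [-68.297, 24.242, 93.386, -0, 62.372, -1.089], TCP at [242.135, -576.173, 190.475] pointing down, gripper open.
Joint ranges: [-172.04, 172.04], [-51.8, 120.97], [4.93, 147.93], [-75.15, 255.16], [6.16, 154.13], [-145.62, 145.62]. Speed limits (degrees/s): [136.94, 136.94, 172.46, 180, 180, 180].

### API

Orientations are given as [roll, pitch, yaw] about the fixed x, y, z axes, in that order (R = Rz(yaw) Ry(pitch) Rx(roll)).
In Python, from cell import env gives the robot as it stands. The module is installed in compiled form; this text tells all that it offers.
- The arm moves only by the tool carry_out, never from a script. Its arguments are lists of equal length, an entry for each row: "slide": the shift along the tool's x, y, z normalised to -1 to 1, where 1 is 0.25 m, a list of three; "rotation": the turn, a rotation vector about the tool's x, y, z normalised to -1 to 1, where 1 is 2 rad, a list of three; "claw": the gripper's target within -1 to 1 (fully open at 1, half-way at 0, shut at -1). In form: {"slide": [[x, y, z], ...], "rotation": [[wx, wy, wz], ...], "claw": [claw, ...]}. A call has 1 to 5 rows; each row shifts and turns the pose as measured when the row begins, along the tool's axes as they then stand; what a row does not reach is not made up. A row lasts 1/10 s, in which the tool goes at most 50 mm and 8.59 degrees, less where a joint would pass 70% of its speed; a pose out of reach is approached as far as the arm can. A call with a number of a shift or a turn outside -1 to 1 is refused whole. A call with a gripper value outside its range is refused whole. The fingers move at their own pace and stop on an object; "force" is the grip in N (left out, the last holds). Time passes only in rows, so rows that do not move let the fingers close. It gives the time, the measured TCP pose, the force and the opening at its end, in the units of the state.
- env.sense(): the state, without advancing time (a new reading comes with each control period).
- env.grab_frame(name): name is "scene" or "top"; returns (picture, depth): 420x560x3 uint8, red, green, blue; 420x560 float32, mm along the optical axis (not along the pixel's ray), 0 where there is no reading.
- env.calibration(name): a dict with "K" (3x3 intrinsics, pixels), "rvec" (rotation vector, rad) and "tvec" (3), from world to camera coordinates, as OpenCV has them. Camera axes: x right, y down, z forward; pixel columns grow to the right and rows downward; lengths in mm; the calibration is good to about 2 mm. A picture is of the moment at which its call begins. calibration takes no time and is no camera call.
- env.close_job(): hands the job in, once; it reports no verdict.
The state is a dict: "t": time; "joint_pos": joint angles; "joint_velocities": joint speeds; "joint_efforts": joint torques, N m; "position": TCP position; "tcp_rot": TCP orientation; "force": force on the tool from outside, world axes, zero at the start; "ft_torque": the same for the moment, N m; "opening": finger opening in mm.
Only numpy, scipy, OpenCV 4.12 (cv2) and the standard library are available. Lean on these libraries where they do the work, as an engineer would, in place of code of your own. Each camera call takes 0.05 s, during which the arm holds its last target.

## Working session

There is one attempt and no reset: what is moved stays moved. The work goes in short steps, Python scripts to look and compute and a tool call to move; the robot and the scene stay as the last step left them, time stands still between calls to the robot, and variables do not carry over. Pictures are saved under pics/ and viewed, and the job is handed in when it is done.

Besides the shell and the picture viewer there is one more tool, called after "Emit:" as name(argument=value, ...) on one line, values as JSON. carry_out: Moves the arm, as the interface text tells. Its arguments: {"type":"object","properties":{"slide":{"type":"array","items":{"type":"array","items":{"type":"number"}}},"rotation":{"type":"array","items":{"type":"array","items":{"type":"number"}}},"claw":{"type":"array","items":{"type":"number"}},"force":{"type":"number"}},"required":["slide","rotation","claw"]}

```bash
mkdir -p pics; cat > h.py <<'E'
import numpy as np, cv2
from cell import env
def grab(n):
    p,d=env.grab_frame(n); np.savez('%s.npz'%n,p=p,d=d); return p,d
def load(n):
    z=np.load('%s.npz'%n); return z['p'],z['d']
def cam(n):
    c=env.calibration(n); R,_=cv2.Rodrigues(np.array(c['rvec'],float)); return np.array(c['K'],float),R,np.array(c['tvec'],float).ravel()
def world(n,u,v,z):
    K,R,t=cam(n); return R.T@(np.linalg.inv(K)@np.array([u,v,1.])*z-t)
def atz(n,u,v,h):
    K,R,t=cam(n); r=R.T@np.linalg.inv(K)@np.array([u,v,1.]); o=-R.T@t; return o+r*(h-o[2])/r[2]
def proj(n,P):
    K,R,t=cam(n); q=K@(R@np.array(P,float)+t); return q[:2]/q[2]
def save(f,p): cv2.imwrite('pics/'+f,p[:,:,::-1])
E
python3 - <<'E'
from h import *
for n in('scene','top'):
    p,d=grab(n); save(n+'0.png',p); K,R,t=cam(n); print(n,K[0,0],-R.T@t,R[2])
print(env.sense())
E
```

```text
scene 499.8575368222218 [1059.03856805 -914.40950814  973.54986718] [-0.37242047  0.64431236 -0.66795552]
top 442.90608958725824 [ 442.07957381  -50.12027846 1201.9884389 ] [ 0.0962896  -0.01652471 -0.99521618]
{'t': 0.1, 'joint_pos': array([-6.82972722e+01,  2.42794215e+01,  9.34263465e+01, -5.35533598e-05,
        6.23738208e+01, -1.09003539e+00]), 'joint_velocities': array([ 0.01324879, -0.09254387,  0.03808835, -0.01895664,  0.08773064,
       -0.05821059]), 'joint_efforts': array([ 7.24060665e-04, -5.45613742e+01, -2.74323034e+01,  6.45930972e-02,
        1.88434002e-02, -4.39701387e-05]), 'position': array([ 241.93042348, -575.68049152,  189.79120109]), 'tcp_rot': array([-91.05590271,  89.9204111 , 111.7368854 ]), 'force': array([ 0.57296575, -0.0808744 ,  0.37947067]), 'ft_torque': array([ 0.03757353, -0.00353756,  0.00598708]), 'opening': 88.33677923916332}
```

View pics/scene0.png

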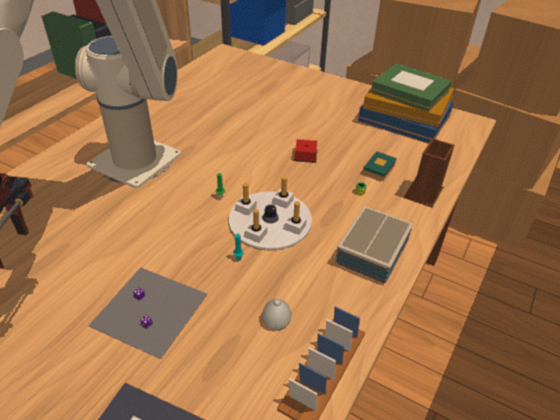

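View pics/top0.png

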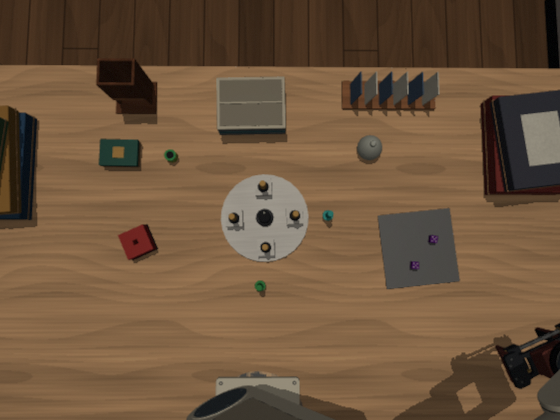

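The scene view shows the carousel at about (270,218) with four brass posts, the red gauge at (307,151), a green look-alike at (220,185) and a turquoise one at (238,247). In the top view the posts are at (263,186), (295,215), (266,247) and (234,218), the gauge hole at (136,241), turquoise at (328,216) and green at (260,287). Next I'll take enlarged crops.

```bash
python3 - <<'E'
from h import *
p,d=load('top')
c=p[165:305,200:350]; save('c1.png',cv2.resize(c,None,fx=5,fy=4.2857 and 5*0.8571,interpolation=cv2.INTER_CUBIC) if 0 else cv2.resize(c,(600,560),interpolation=cv2.INTER_CUBIC))
c=p[215:270,105:170]; save('c2.png',cv2.resize(c,(650,550),interpolation=cv2.INTER_CUBIC))
p,d=load('scene')
c=p[130:270,190:340]; save('c3.png',cv2.resize(c,(600,560),interpolation=cv2.INTER_CUBIC))
E
```

```text
(no output)
```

View pics/c1.png

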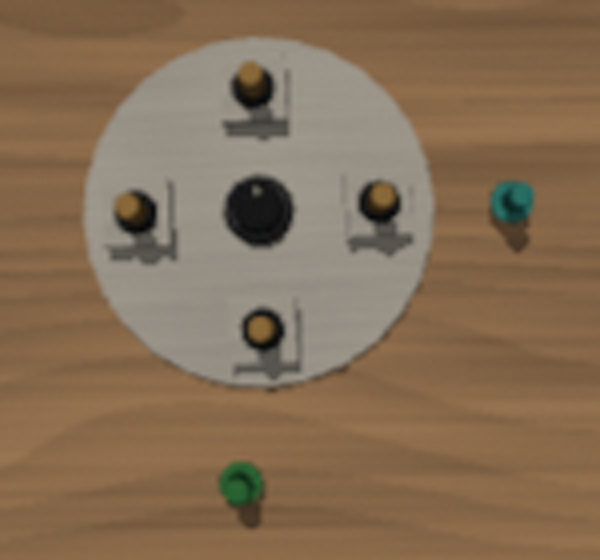

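View pics/c2.png

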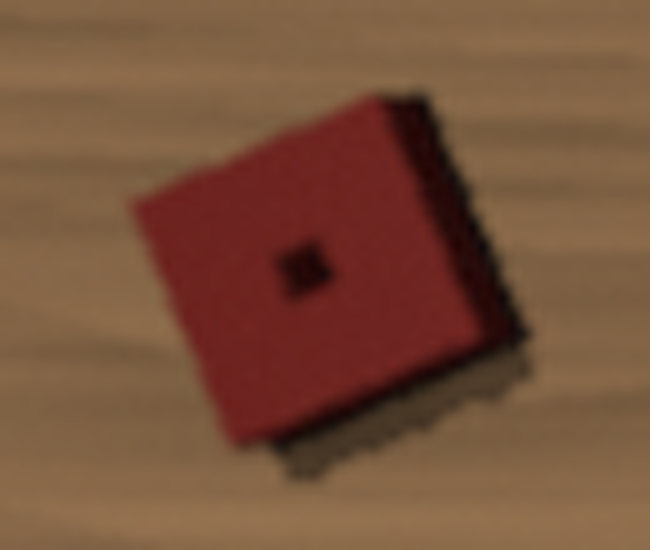

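View pics/c3.png

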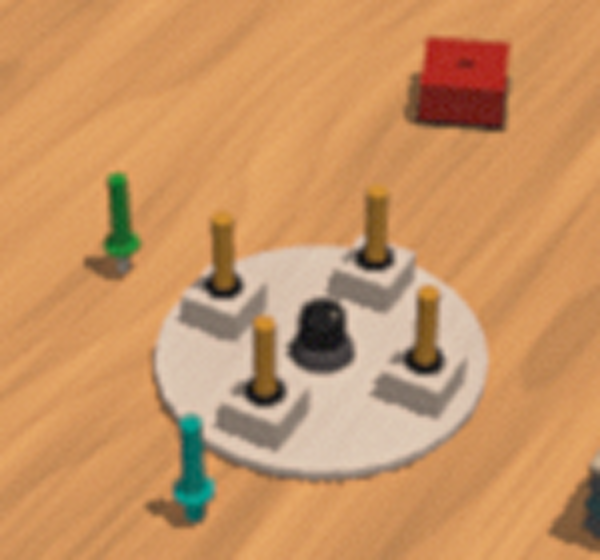

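```bash
python3 - <<'E'
from h import *
p,d=load('top')
def wpx(n,u,v,r,f):
    p,d=load(n); u,v=int(u),int(v)
    c=p[v-r:v+r+1,u-r:u+r+1].astype(float); m=f(c)
    ys,xs=np.nonzero(m); return xs.mean()+u-r, ys.mean()+v-r, m.sum(), (xs,ys)
brass=lambda c:(c[...,0]-c[...,2]>55)&(c[...,0]>90)
T=[]
# top: pixels centers of top disc from crop c1 (scale 4, offset 200,165)
for x,y in [(250,76),(383,195),(260,329),(127,206)]:
    u,v=200+x/4-.375,165+y/4-.375
    w=atz('top',u,v,103); T.append(w); 
    m=wpx('top',u,v,5,brass); print(w.round(1), m[:3], d[int(v),int(u)],world('top',u,v,d[int(round(v)),int(round(u))]).round(1))
T=np.array(T); print('ctr',T.mean(0)); 
ax=(T[0]-T[2]); ay=(T[3]-T[1]); print(np.degrees(np.arctan2(ax[1],ax[0])),np.degrees(np.arctan2(-ay[0],ay[1])),np.linalg.norm(ax),np.linalg.norm(ay))
# collars at z=43
for x,y in [(253,90),(380,203),(262,329),(136,212)]:
    print('collar',atz('top',200+x/4-.375,165+y/4-.375,43).round(1))
print('hub',atz('top',200+259/4-.4,165+209/4-.4,50).round(1),'deck',atz('top',200+258/4-.4,165+212/4-.4,12))
print('hole',atz('top',105+304/10-.45,215+270/10-.45,40), 'gcorn',[atz('top',105+x/10-.45,215+y/10-.45,40).round(1) for x,y in[(133,204),(380,95),(485,335),(236,445)]])
# scene
for x,y in [(428,292),(264,323),(222,217),(377,192)]:
    print('sc',atz('scene',190+x/4-.375,130+y/4-.375,103).round(1))
print('hole sc',atz('scene',190+466/4-.4,130+63/4-.4,40))
E
```

```text
[604.2 -13.7 103. ] (np.float64(262.0), np.float64(183.0), np.int64(21)) 1108.3795 [604.2 -13.7 103.2]
[529.7 -96.9 103. ] (np.float64(295.24), np.float64(213.32), np.int64(25)) 1106.628 [530.  -97.   99.3]
[446.6 -20.7 103. ] (np.float64(264.5), np.float64(246.78571428571428), np.int64(28)) 1092.5776 [446.6 -20.7 103.8]
[522.6  62.1 103. ] (np.float64(231.29166666666666), np.float64(216.0), np.int64(24)) 1103.0948 [522.8  62.5  99.5]
ctr [525.77088316 -17.29546372 103.        ]
2.5338459910886324 2.564035692078983 157.81447926912674 159.16034839751978
collar [603.8 -13.8  43. ]
collar [529.2 -97.4  43. ]
collar [446.8 -20.4  43. ]
collar [523.   62.3  43. ]
hub [524.7 -18.2  50. ] deck [525.39450226 -16.5092438   12.        ]
hole [460.48268301 318.15574927  40.        ] gcorn [array([477.6, 363. ,  40. ]), array([506.1, 299.9,  40. ]), array([443.7, 270.8,  40. ]), array([415.3, 334.2,  40. ])]
sc [607.4 -16.1 103. ]
sc [531.6 -99.7 103. ]
sc [447.9 -22.4 103. ]
sc [524.9  58.9 103. ]
hole sc [462.35608086 316.01517365  40.        ]
```

Candidates (top-view pixels): brass posts at (263,186), (295,215), (266,247) and (234,218). The turquoise (328,216) and green (260,287) posts standing on the table are look-alikes. The four brass posts on the deck are the real ones, and the crop confirms it. Next I'll work out the approach.

```bash
cat >> h.py <<'E'
from scipy.spatial.transform import Rotation as Ro
def st():
    s=env.sense(); R=Ro.from_euler('xyz',s['tcp_rot'],degrees=True).as_matrix(); return s,np.array(s['position']),R
def goal(P,jaw):  # jaw = yaw deg of tool y
    s,p,R=st(); j=np.radians(jaw); y=np.array([np.cos(j),np.sin(j),0])
    if y@R[:,1]<0:y=-y
    x=np.array([0,0,-1.]); G=np.column_stack([x,y,np.cross(x,y)])
    rv=Ro.from_matrix(R.T@G).as_rotvec(); dl=R.T@(np.array(P,float)-p)
    print('pos',p.round(2),'jaw',np.degrees(np.arctan2(R[1,1],R[0,1])).round(2),'F',np.array(s['force']).round(2),'op',round(s['opening'],1),'t',round(s['t'],2))
    print('R',R.round(3).tolist())
    print('slide(total) now-axes',(dl/250).round(4),'goal-axes',(G.T@(np.array(P)-p)/250).round(4),'rot',(rv/2).round(4),'deg',np.degrees(rv).round(2))
E
python3 -c "
from h import *
goal([531,-98,180],92.5); goal([531,-98,180],2.5)"
```

```text
pos [ 241.93 -575.68  189.79] jaw -67.21 F [ 0.57 -0.08  0.38] op 88.3 t 0.1
R [[-0.001, 0.387, -0.922], [0.001, -0.922, -0.387], [-1.0, -0.001, -0.0]]
slide(total) now-axes [ 0.041  -1.3135 -1.8062] goal-axes [ 0.0392 -1.8585 -1.2385] rot [1.771e-01 1.000e-04 7.000e-04] deg [2.029e+01 1.000e-02 8.000e-02]
pos [ 241.93 -575.68  189.79] jaw -67.21 F [ 0.57 -0.08  0.38] op 88.3 t 0.1
R [[-0.001, 0.387, -0.922], [0.001, -0.922, -0.387], [-1.0, -0.001, -0.0]]
slide(total) now-axes [ 0.041  -1.3135 -1.8062] goal-axes [ 0.0392  1.2385 -1.8585] rot [-6.083e-01 -4.000e-04  6.000e-04] deg [-6.971e+01 -5.000e-02  7.000e-02]
```

Emit:
carry_out(slide=[[0,-0.1,-0.14],[0,-0.1,-0.14],[0,-0.1,-0.12],[0,-0.16,-0.1],[0,-0.16,-0.1]], rotation=[[0.06,0,0],[0.06,0,0],[0.058,0,0],[0,0,0],[0,0,0]], claw=[0,0,0,0,0], force=3)

```text
t: 0.6
position: [365.4, -393.4, 187.7]
tcp_rot: [-43.9, 89.9, 137.2]
force: [0.7, -0.9, 0.3]
opening: 51.3
```

```bash
python3 -c "
from h import *
goal([531,-98,150],92.5)"
```

```text
pos [ 365.42 -393.42  187.69] jaw -88.96 F [ 0.71 -0.89  0.28] op 51.3 t 0.6
R [[-0.002, 0.018, -1.0], [0.002, -1.0, -0.018], [-1.0, -0.002, 0.002]]
slide(total) now-axes [ 0.1515 -1.1693 -0.6838] goal-axes [ 0.1508 -1.1517 -0.7132] rot [-0.0128  0.0009  0.0009] deg [-1.46  0.1   0.1 ]
```

Emit:
carry_out(slide=[[0.02,-0.17,-0.1],[0.02,-0.17,-0.1],[0.02,-0.17,-0.1],[0.02,-0.17,-0.1],[0.02,-0.17,-0.1]], rotation=[[-0.012,0,0],[0,0,0],[0,0,0],[0,0,0],[0,0,0]], claw=[0,0,0,0,0])

```text
t: 1.1
position: [482.3, -173.6, 162.8]
tcp_rot: [-45.2, 89.9, 137.1]
force: [-0.4, -0.9, -0.2]
opening: 43.8
```

```bash
python3 -c "
from h import *
goal([531,-98,130],92.5)"
```

```text
pos [ 482.27 -173.56  162.79] jaw -87.64 F [-0.42 -0.87 -0.21] op 43.8 t 1.1
R [[-0.001, 0.041, -0.999], [0.001, -0.999, -0.041], [-1.0, -0.001, 0.001]]
slide(total) now-axes [ 0.1312 -0.2938 -0.2074] goal-axes [ 0.1311 -0.2934 -0.2079] rot [-0.0012  0.0005  0.0005] deg [-0.14  0.06  0.06]
```

Emit:
carry_out(slide=[[0.05,-0.15,-0.1],[0.05,-0.1,-0.08],[0.03,-0.03,-0.02],[0,0,0]], rotation=[[0,0,0],[0,0,0],[0,0,0],[0,0,0]], claw=[0,0,0,0])

```text
t: 1.5
position: [531.6, -93.2, 128.2]
tcp_rot: [-37.6, 89.8, 145.2]
force: [0.1, -0.6, -0.6]
opening: 44.1
```

```bash
python3 -c "
from h import *
goal([531,-98,130],92.5)
p,d=grab('scene'); c=p[130:270,190:340]; save('s1.png',cv2.resize(c,(600,560),interpolation=cv2.INTER_CUBIC))"
```

```text
pos [531.61 -93.15 128.16] jaw -87.21 F [ 0.12 -0.58 -0.63] op 44.1 t 1.5
R [[-0.002, 0.049, -0.999], [0.002, -0.999, -0.049], [-1.0, -0.002, 0.002]]
slide(total) now-axes [-0.0074  0.0192  0.0034] goal-axes [-0.0074  0.0193  0.0033] rot [0.0025 0.0011 0.0008] deg [0.29 0.12 0.1 ]
```

View pics/s1.png

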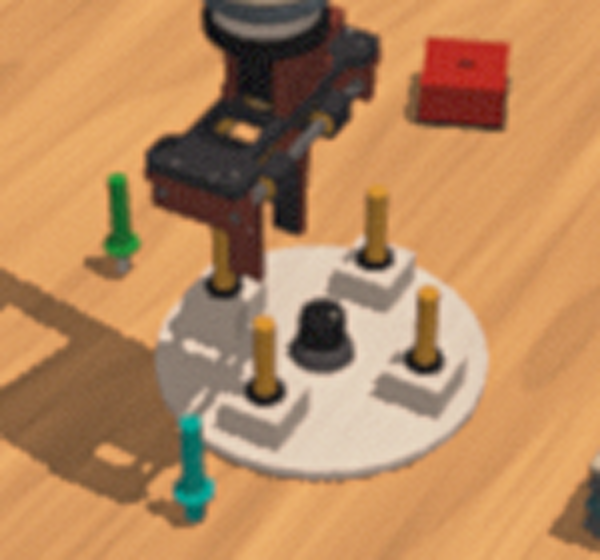

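```bash
python3 -c "
from h import *
def q(P): return ((proj('scene',P)-[190,130])*4).round(0)
s,p,R=st()
for k in(-1,1): print(q(p+R[:,1]*22*k), q(p+R[:,1]*22*k+R[:,2]*10),q(p+R[:,1]*22*k-R[:,2]*10))
print(q([531,-98,103]),q(p))
p,d=grab('top'); c=p[165:305,200:350]; save('t1.png',cv2.resize(c,(600,560),interpolation=cv2.INTER_CUBIC))
"
```

```text
[284. 267.] [270. 263.] [297. 272.]
[250. 307.] [236. 301.] [264. 312.]
[263. 320.] [267. 287.]
```

View pics/t1.png

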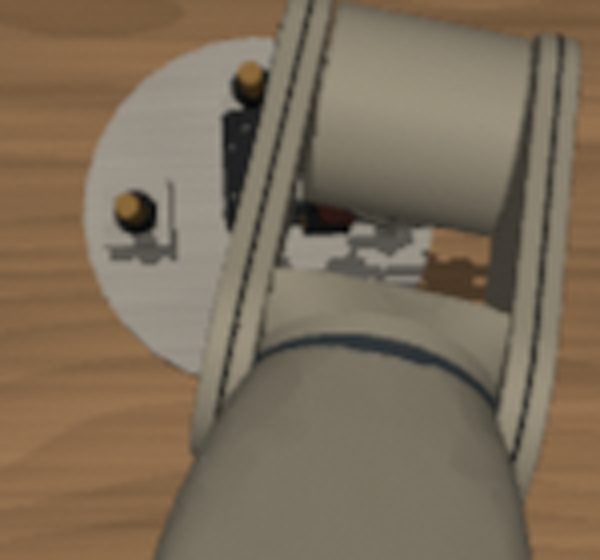

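```bash
python3 -c "
from h import *
p,d=grab('scene'); s,pp,R=st(); print(pp)
for x,y in [(255,265),(250,250),(235,255),(215,215),(285,225),(295,228),(290,210)]:
    u,v=190+x/4-.4,130+y/4-.4; z=d[int(round(v)),int(round(u))]; print(x,y,z,world('scene',u,v,z).round(1))
c=p[150:210,220:280]; save('s2.png',cv2.resize(c,(600,600),interpolation=cv2.INTER_CUBIC))
"
```

```text
[531.65340207 -95.21916054 129.55673733]
255 265 1237.4702 [ 540.5 -123.1  173.4]
250 250 1225.8904 [ 539.5 -126.8  187.6]
235 255 1233.5894 [ 529.4 -128.4  180.2]
215 215 1144.9786 [ 549.5 -177.7  254.1]
285 225 1275.546 [532.  -74.4 168. ]
295 228 1273.8335 [538.8 -73.4 167.8]
290 210 1267.1805 [534.8 -72.9 180.4]
```

View pics/s2.png

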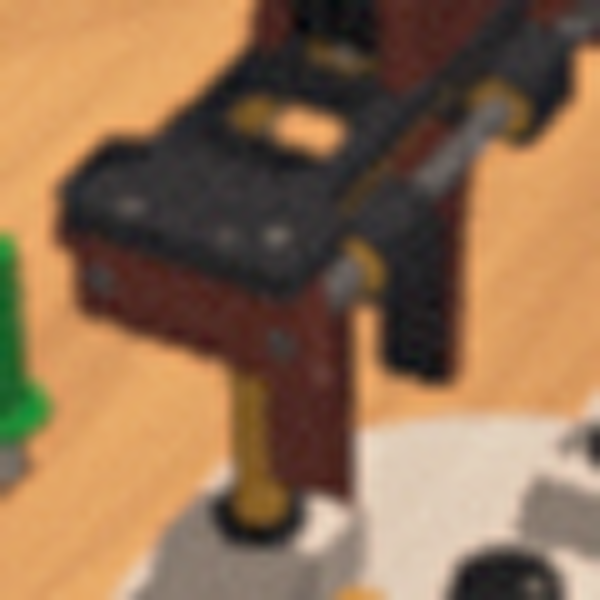

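```bash
python3 -c "
from h import *
print(env.tcp_to_grasp,[a for a in dir(env) if a[0]!='_'])
goal([531,-98,110],92.5)
p,d=load('scene')
# deck / table depth checks
for x,y in [(470,300),(430,120),(500,120),(550,250),(466,50)]:
    u,v=190+x/4-.4,130+y/4-.4; z=d[int(round(v)),int(round(u))]; print(x,y,z,world('scene',u,v,z).round(1))
"
```

```text
18.700000000000003 ['MotionError', 'calibration', 'close_job', 'grab_frame', 'sense', 'tcp_to_grasp']
pos [531.65 -95.22 129.56] jaw -87.4 F [-0.18 -0.86  0.58] op 43.6 t 1.65
R [[-0.0, 0.045, -0.999], [0.001, -0.999, -0.045], [-1.0, -0.001, 0.0]]
slide(total) now-axes [0.0782 0.0111 0.0031] goal-axes [0.0782 0.011  0.0031] rot [0.0009 0.0001 0.0005] deg [0.1  0.01 0.06]
470 300 1482.838 [583.7 100.9  -2. ]
430 120 1634.509 [455.  271.4   7.2]
500 120 1642.4169 [501.5 306.7   3.4]
550 250 1528.9819 [607.9 185.6  -2.9]
466 50 1649.1301 [454.7 330.   42. ]
```

Emit:
carry_out(slide=[[0.06,0.011,0.003],[0.06,0,0],[0.05,0,0],[0,0,0]], rotation=[[0,0,0],[0,0,0],[0,0,0],[0,0,0]], claw=[0,0,0,0])

```text
t: 2.05
position: [530.5, -104.0, 88.6]
tcp_rot: [169.6, 89.8, -8.2]
force: [0.1, -0.1, -0.0]
opening: 43.8
```

```bash
python3 -c "
from h import *
goal([531,-98,54],92.5)
p,d=grab('scene')
c=p[150:210,220:280]; save('s3.png',cv2.resize(c,(600,600),interpolation=cv2.INTER_CUBIC))
goal([531,-98,54],92.5)
"
```

```text
pos [ 530.46 -104.     88.65] jaw -87.82 F [ 0.15 -0.12 -0.02] op 43.8 t 2.05
R [[0.004, 0.038, -0.999], [-0.001, -0.999, -0.038], [-1.0, 0.001, -0.004]]
slide(total) now-axes [ 0.1386 -0.024  -0.0025] goal-axes [ 0.1386 -0.0239 -0.0032] rot [-0.0028 -0.002  -0.0004] deg [-0.32 -0.23 -0.04]
pos [ 531.07 -104.06   89.42] jaw -87.81 F [0.22 0.04 0.01] op 43.6 t 2.1
R [[0.005, 0.038, -0.999], [-0.001, -0.999, -0.038], [-1.0, 0.001, -0.005]]
slide(total) now-axes [ 1.417e-01 -2.440e-02  1.000e-04] goal-axes [ 0.1417 -0.0242 -0.0008] rot [-0.0027 -0.0026 -0.0006] deg [-0.31 -0.3  -0.06]
```

View pics/s3.png

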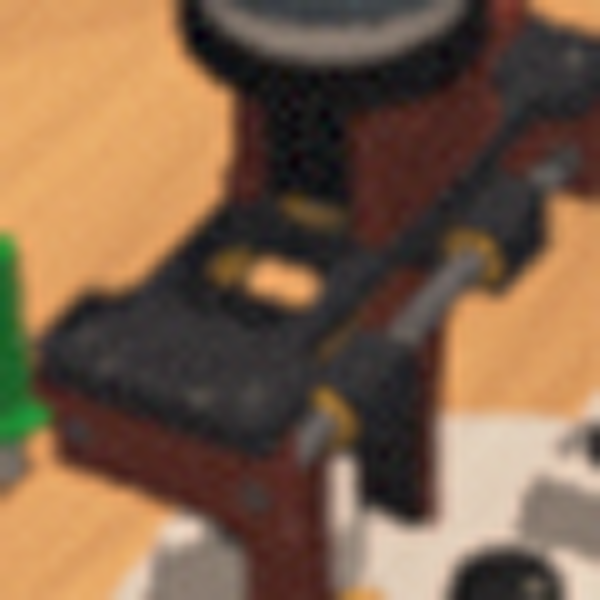

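Emit:
carry_out(slide=[[0,-0.024,0],[0,0,0],[0,0,0]], rotation=[[0,0,0],[0,0,0],[0,0,0]], claw=[0,0,0])

```text
t: 2.4
position: [531.6, -98.6, 91.1]
tcp_rot: [167.5, 89.6, -10.4]
force: [0.1, 0.3, -0.4]
opening: 44.1
```

```bash
python3 -c "
from h import *
goal([531,-98,60],92.5)
"
```

```text
pos [531.62 -98.58  91.12] jaw -87.89 F [ 0.11  0.3  -0.36] op 44.1 t 2.4
R [[0.008, 0.037, -0.999], [-0.001, -0.999, -0.037], [-1.0, 0.002, -0.008]]
slide(total) now-axes [ 0.1245 -0.0026  0.0033] goal-axes [ 0.1245 -0.0024  0.0024] rot [-0.0034 -0.0038 -0.0008] deg [-0.39 -0.43 -0.1 ]
```

Emit:
carry_out(slide=[[0.06,0,0.003],[0.05,0,0],[0,0,0],[0,0,0]], rotation=[[-0.003,-0.004,0],[0,0,0],[0,0,0],[0,0,0]], claw=[0,0,0,0])

```text
t: 2.8
position: [531.3, -98.3, 61.4]
tcp_rot: [71.4, 89.9, -106.1]
force: [-0.1, -0.5, 0.1]
opening: 43.8
```

```bash
python3 -c "
from h import *
goal([531,-98,54],92.5)
p,d=grab('scene')
c=p[150:225,210:285]; save('s4.png',cv2.resize(c,(600,600),interpolation=cv2.INTER_CUBIC))
p,d=grab('top')
c=p[165:305,200:350]; save('t4.png',cv2.resize(c,(600,560),interpolation=cv2.INTER_CUBIC))
goal([531,-98,54],92.5)
"
```

```text
pos [531.25 -98.27  61.4 ] jaw -87.46 F [-0.07 -0.48  0.12] op 43.8 t 2.8
R [[-0.001, 0.044, -0.999], [-0.002, -0.999, -0.044], [-1.0, 0.002, 0.001]]
slide(total) now-axes [ 0.0296 -0.0012  0.0009] goal-axes [ 0.0296 -0.0011  0.001 ] rot [ 0.0003  0.0003 -0.0009] deg [ 0.04  0.04 -0.11]
pos [531.28 -98.32  61.75] jaw -87.47 F [ 0.15 -0.61  0.08] op 44.1 t 2.9
R [[-0.0, 0.044, -0.999], [-0.002, -0.999, -0.044], [-1.0, 0.002, 0.0]]
slide(total) now-axes [ 0.031  -0.0014  0.001 ] goal-axes [ 0.031  -0.0013  0.0011] rot [ 0.0003  0.0001 -0.001 ] deg [ 0.03  0.02 -0.11]
```

View pics/s4.png

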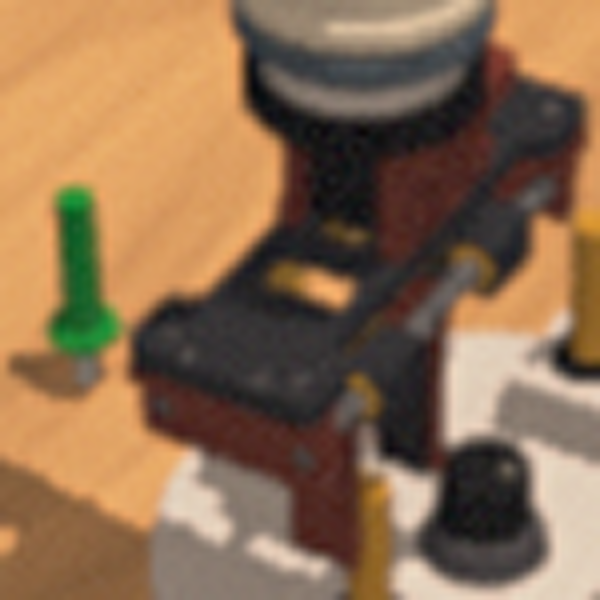

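View pics/t4.png

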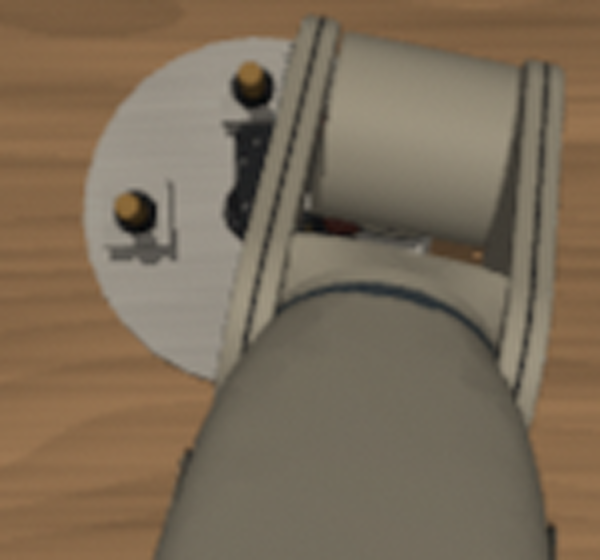

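```bash
python3 -c "
from h import *
p,d=load('scene')
for x,y in [(340,550),(340,530),(320,530),(300,530),(400,445),(420,445),(435,455),(372,490),(372,520),(372,560)]:
    u,v=210+x/8-.4,150+y/8-.4; z=d[int(round(v)),int(round(u))]; print(x,y,z,world('scene',u,v,z).round(1))
"
```

```text
340 550 1278.1599 [ 541.1 -131.3  104.2]
340 530 1276.5345 [ 539.5 -128.7  110. ]
320 530 1280.8003 [ 532.2 -129.4  107. ]
300 530 1289.5023 [ 523.1 -127.3  101.1]
400 445 1319.62 [529.  -76.1 102.1]
420 445 1313.3842 [537.1 -76.7 106.3]
435 455 1314.2289 [542.2 -75.5 103.4]
372 490 1303.1382 [533.  -99.6 101.9]
372 520 1306.521 [ 535.1 -103.    92.4]
372 560 1318.0311 [ 535.1 -103.4   74.8]
```

Emit:
carry_out(slide=[[0.035,-0.001,0.001],[0.025,0,0],[0,0,0],[0,0,0],[0,0,0]], rotation=[[0,0,0],[0,0,0],[0,0,0],[0,0,0],[0,0,0]], claw=[0,0,-0.2,-0.4,-0.5])

```text
t: 3.4
position: [531.3, -98.2, 45.7]
tcp_rot: [99.8, 89.9, -77.7]
force: [-1.1, 0.7, 0.2]
opening: 24.3
```

```bash
python3 -c "
from h import *
goal([531,-98,46],92.5)
p,d=grab('scene')
c=p[150:225,210:285]; save('s5.png',cv2.resize(c,(600,600),interpolation=cv2.INTER_CUBIC))
"
```

```text
pos [531.3  -98.19  45.73] jaw -87.47 F [-1.05  0.72  0.18] op 24.3 t 3.4
R [[0.0, 0.044, -0.999], [-0.002, -0.999, -0.044], [-1.0, 0.002, -0.0]]
slide(total) now-axes [-0.0011 -0.0008  0.0012] goal-axes [-0.0011 -0.0008  0.0012] rot [ 0.0002 -0.0002 -0.001 ] deg [ 0.03 -0.02 -0.12]
```

View pics/s5.png

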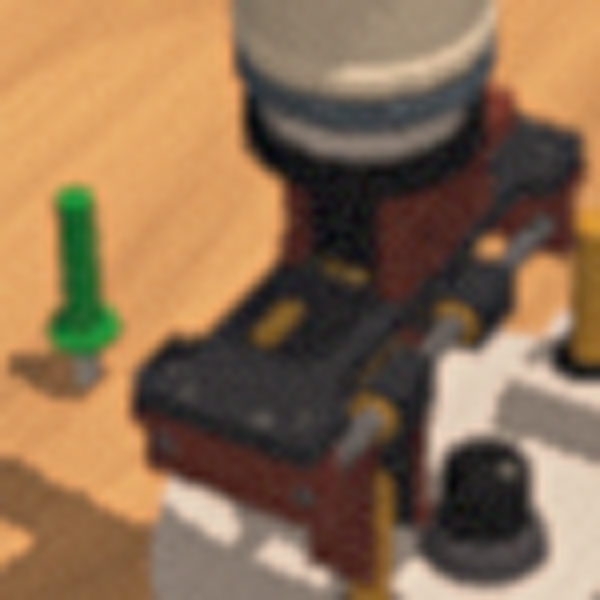

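Emit:
carry_out(slide=[[0,0,0],[0,0,0],[0,0,0],[0,0,0],[0,0,0]], rotation=[[0,0,0],[0,0,0],[0,0,0],[0,0,0],[0,0,0]], claw=[-0.55,-0.6,-0.64,-0.68,-0.72], force=5)

```text
t: 3.95
position: [531.5, -97.9, 46.3]
tcp_rot: [123.0, 89.9, -54.5]
force: [-0.8, 1.9, -1.6]
opening: 15.6
```

```bash
python3 -c "
from h import *
goal([531,-98,46],92.5)
"
```

```text
pos [531.5  -97.85  46.27] jaw -87.49 F [-0.82  1.93 -1.61] op 15.6 t 3.95
R [[0.001, 0.044, -0.999], [-0.002, -0.999, -0.044], [-1.0, 0.002, -0.001]]
slide(total) now-axes [0.0011 0.0005 0.002 ] goal-axes [0.0011 0.0005 0.002 ] rot [ 0.0001 -0.0005 -0.0008] deg [ 0.01 -0.06 -0.1 ]
```

Emit:
carry_out(slide=[[0,-0.004,0],[0,0,0]], rotation=[[0,0,0],[0,0,0]], claw=[-0.72,-0.72])

```text
t: 4.15
position: [531.4, -96.9, 46.2]
tcp_rot: [117.6, 89.9, -59.9]
force: [0.1, -0.2, -0.8]
opening: 15.6
```

Emit:
carry_out(slide=[[0,-0.003,0],[0,0,0]], rotation=[[0,0,0],[0,0,0]], claw=[-0.72,-0.72])

```text
t: 4.35
position: [531.4, -96.2, 46.2]
tcp_rot: [114.7, 89.9, -62.8]
force: [0.3, 0.1, -1.1]
opening: 15.7
```

Emit:
carry_out(slide=[[0,-0.003,0],[0,0,0]], rotation=[[0,0,0],[0,0,0]], claw=[-0.72,-0.72])

```text
t: 4.55
position: [531.5, -95.8, 46.3]
tcp_rot: [115.9, 89.8, -61.6]
force: [-0.4, -0.9, -0.6]
opening: 15.9
```

Emit:
carry_out(slide=[[0,-0.003,0],[0,0,0]], rotation=[[0,0,0],[0,0,0]], claw=[-0.72,-0.72])

```text
t: 4.75
position: [531.6, -95.4, 46.4]
tcp_rot: [115.3, 89.8, -62.2]
force: [-0.4, -2.1, -1.1]
opening: 16.4
```

Emit:
carry_out(slide=[[0,-0.004,0],[0,0,0]], rotation=[[0,0,0],[0,0,0]], claw=[-0.72,-0.72])

```text
t: 4.95
position: [531.9, -94.8, 46.6]
tcp_rot: [118.1, 89.7, -59.3]
force: [-0.8, -2.1, -0.7]
opening: 15.9
```

Emit:
carry_out(slide=[[0,-0.004,0],[0,0,0]], rotation=[[0,0,0],[0,0,0]], claw=[-0.72,-0.72])

```text
t: 5.15
position: [532.1, -94.1, 46.8]
tcp_rot: [120.8, 89.7, -56.6]
force: [-1.1, -1.8, -0.3]
opening: 16.4
```

```bash
python3 -c "
from h import *
goal([531,-98,46],92.5); print(env.sense()['ft_torque'])
p,d=grab('scene')
c=p[180:255,220:295]; save('s6.png',cv2.resize(c,(600,600),interpolation=cv2.INTER_CUBIC))
"
```

```text
pos [532.08 -94.07  46.79] jaw -87.43 F [-1.11 -1.83 -0.28] op 16.4 t 5.15
R [[0.003, 0.045, -0.999], [-0.004, -0.999, -0.045], [-1.0, 0.005, -0.003]]
slide(total) now-axes [0.0032 0.0155 0.005 ] goal-axes [0.0032 0.0155 0.005 ] rot [ 0.0006 -0.0014 -0.0023] deg [ 0.07 -0.16 -0.26]
[-0.56867667  0.05039332 -0.00097851]
```

View pics/s6.png

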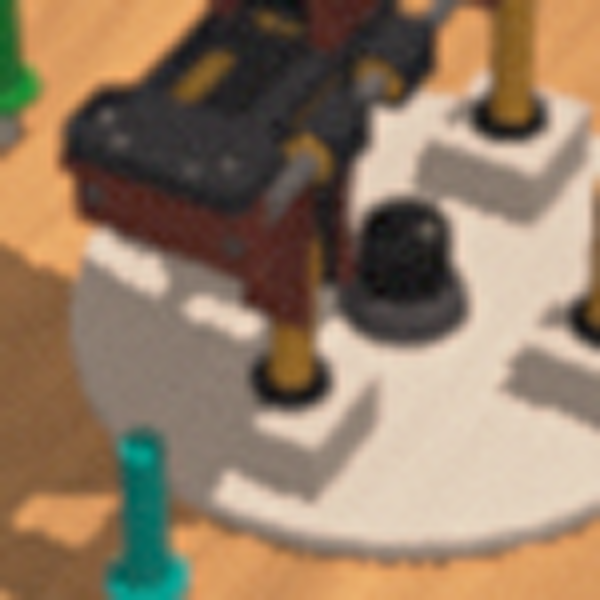

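```bash
cat >> h.py <<'E'
def diffcol(u,v,ref,cur,r=6,thr=70):
    out=[]
    for p in(ref,cur):
        g=cv2.resize(p[v-r:v+r+1,u-r:u+r+1],None,fx=8,fy=8,interpolation=cv2.INTER_CUBIC).max(2).astype(float)
        w=np.clip(thr-g,0,30); ys,xs=np.mgrid[:g.shape[0],:g.shape[1]]
        out.append(np.array([(w*xs).sum(),(w*ys).sum()])/w.sum()/8)
    return out[1]-out[0]
E
cp scene.npz scene_5.npz
python3 -c "
from h import *
ref=cv2.imread('pics/scene0.png')[:,:,::-1]; cur=load('scene')[0]
save('s7.png',np.hstack([cv2.resize(q[205:240,240:275],(400,400),interpolation=cv2.INTER_CUBIC) for q in(ref,cur)]))
print(diffcol(256,228,ref,cur))
print(proj('scene',[531,-95,40])-proj('scene',[531,-98,40]))
"
```

```text
[-0.05557464 -0.36133505]
[ 0.59712602 -0.65474634]
```

View pics/s7.png

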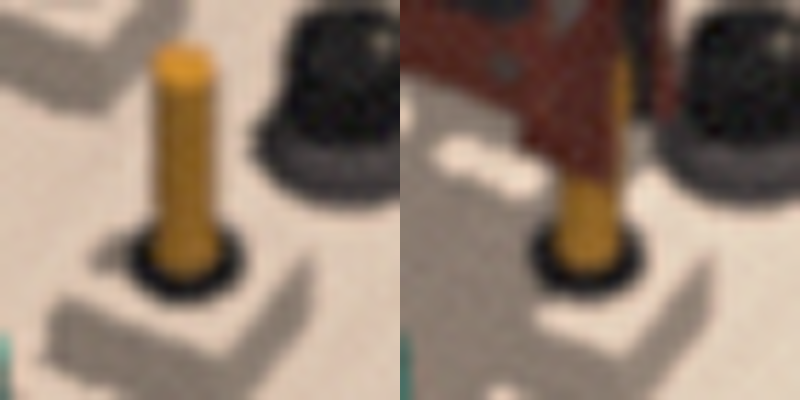

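Emit:
carry_out(slide=[[0.003,0.009,0.001],[0,0,0],[0,0,0],[0,0,0]], rotation=[[0,0,0],[0,0,0],[0,0,0],[0,0,0]], claw=[-0.72,-0.72,-0.4,0])

```text
t: 5.6
position: [531.7, -95.5, 46.0]
tcp_rot: [128.6, 89.8, -48.8]
force: [0.6, 0.2, -0.2]
opening: 28.1
```

```bash
python3 -c "
from h import *
goal([605.8,-15,125],92.5); 
p,d=grab('scene'); ref=cv2.imread('pics/scene0.png')[:,:,::-1]; cur=load('scene')[0]
save('s8.png',np.hstack([cv2.resize(q[205:240,240:275],(400,400),interpolation=cv2.INTER_CUBIC) for q in(ref,cur)]))
print(diffcol(256,228,ref,cur))
"
```

```text
pos [531.71 -95.48  45.96] jaw -87.47 F [ 0.61  0.18 -0.2 ] op 28.1 t 5.6
R [[0.002, 0.044, -0.999], [-0.003, -0.999, -0.044], [-1.0, 0.003, -0.002]]
slide(total) now-axes [-0.3163 -0.3076 -0.311 ] goal-axes [-0.3161 -0.3087 -0.3101] rot [ 0.0003 -0.0012 -0.0015] deg [ 0.03 -0.14 -0.17]
[-0.16599183 -0.07769289]
```

View pics/s8.png

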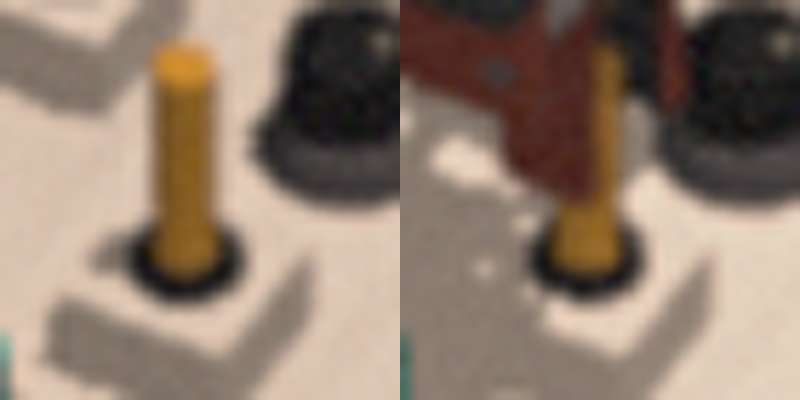

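Emit:
carry_out(slide=[[-0.15,0,0],[-0.16,0,0],[-0.03,-0.12,-0.12],[0,-0.12,-0.12],[0,-0.05,-0.05]], rotation=[[0,0,0],[0,0,0],[0,0,0],[0,0,0],[0,0,0]], claw=[0,0,0,0,0])

```text
t: 6.15
position: [600.3, -18.5, 133.0]
tcp_rot: [35.5, 89.9, -142.2]
force: [-0.2, 0.1, -0.2]
opening: 44.2
```

Emit:
carry_out(slide=[[0,0,0],[0,0,0]], rotation=[[0,0,0],[0,0,0]], claw=[0,0])

```text
t: 6.35
position: [600.3, -17.2, 132.2]
tcp_rot: [20.0, 89.8, -157.5]
force: [-0.6, -0.3, -0.3]
opening: 44.0
```

```bash
python3 -c "
from h import *
goal([605.5,-15,125],92.5)
p,d=grab('scene'); c=p[130:255,200:325]; save('s9.png',cv2.resize(c,(600,600),interpolation=cv2.INTER_CUBIC))
goal([605.5,-15,125],92.5)
"
```

```text
pos [600.25 -17.24 132.15] jaw -87.54 F [-0.58 -0.32 -0.35] op 44.0 t 6.35
R [[-0.002, 0.043, -0.999], [-0.001, -0.999, -0.043], [-1.0, 0.001, 0.002]]
slide(total) now-axes [ 0.0285 -0.0081 -0.0214] goal-axes [ 0.0286 -0.008  -0.0214] rot [-0.0003  0.0012 -0.0005] deg [-0.04  0.14 -0.05]
pos [599.99 -17.51 132.08] jaw -87.57 F [-1.11 -0.77 -0.54] op 44.3 t 6.4
R [[-0.003, 0.042, -0.999], [-0.001, -0.999, -0.042], [-1.0, 0.001, 0.003]]
slide(total) now-axes [ 0.0283 -0.0091 -0.0225] goal-axes [ 0.0283 -0.0091 -0.0225] rot [-0.0006  0.0014 -0.0004] deg [-0.07  0.16 -0.05]
```

View pics/s9.png

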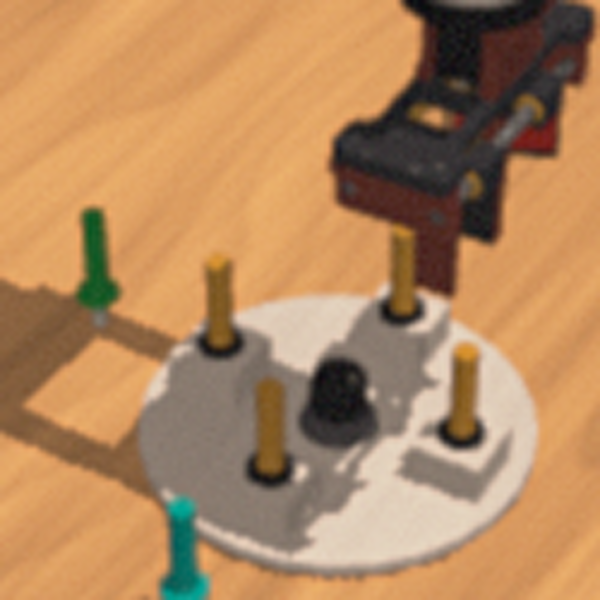

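Emit:
carry_out(slide=[[0,-0.009,-0.022],[0,0,0],[0.1,0,0],[0.1,0,0],[0,0,0]], rotation=[[0,0.001,0],[0,0,0],[0,0,0],[0,0,0],[0,0,0]], claw=[0,0,0,0,0])

```text
t: 6.9
position: [602.9, -18.9, 80.5]
tcp_rot: [25.2, 89.8, -152.6]
force: [-0.2, 0.0, -0.1]
opening: 43.8
```

```bash
python3 -c "
from h import *
goal([605.5,-15,46],92.5)
"
```

```text
pos [602.86 -18.86  80.55] jaw -87.82 F [-0.25  0.03 -0.14] op 43.8 t 6.9
R [[-0.003, 0.038, -0.999], [-0.001, -0.999, -0.038], [-1.0, 0.001, 0.003]]
slide(total) now-axes [ 0.1381 -0.0152 -0.0115] goal-axes [ 0.1382 -0.015  -0.0112] rot [-0.0028  0.0013 -0.0006] deg [-0.32  0.15 -0.07]
```

Emit:
carry_out(slide=[[0.04,-0.016,-0.012],[0.04,0,0],[0.04,0,0],[0.005,0,0],[0,0,0]], rotation=[[-0.003,0.001,0],[0,0,0],[0,0,0],[0,0,0],[0,0,0]], claw=[0,0,0,-0.2,-0.3])

```text
t: 7.4
position: [606.9, -15.4, 48.9]
tcp_rot: [137.1, 89.9, -40.4]
force: [-0.1, 0.5, -0.3]
opening: 32.6
```

```bash
python3 -c "
from h import *
goal([605.5,-15,46],92.5)
p,d=grab('scene'); c=p[140:215,240:315]; save('s10.png',cv2.resize(c,(600,600),interpolation=cv2.INTER_CUBIC))
"
```

```text
pos [606.88 -15.4   48.94] jaw -87.51 F [-0.07  0.48 -0.26] op 32.6 t 7.4
R [[0.002, 0.043, -0.999], [-0.001, -0.999, -0.043], [-1.0, 0.001, -0.002]]
slide(total) now-axes [ 0.0118 -0.0018  0.0054] goal-axes [ 0.0118 -0.0018  0.0054] rot [-0.0001 -0.0008 -0.0007] deg [-0.01 -0.09 -0.08]
```

View pics/s10.png

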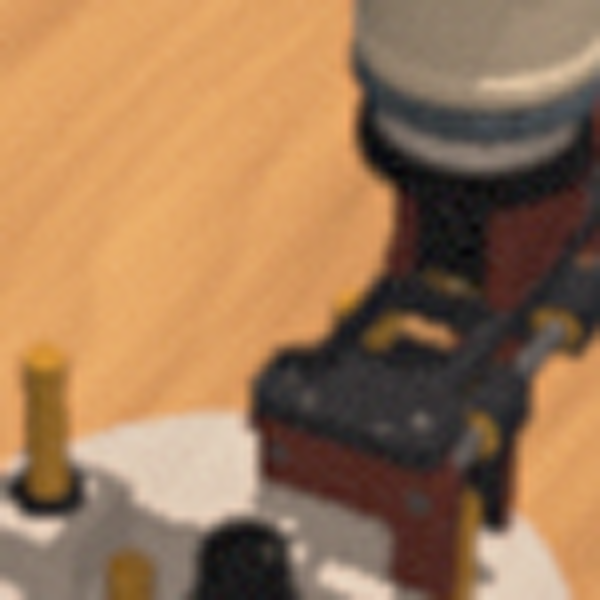

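Emit:
carry_out(slide=[[0.01,-0.001,0.003],[0,0,0],[0,0,0],[0,0,0],[0,0,0]], rotation=[[0,0,0],[0,0,0],[0,0,0],[0,0,0],[0,0,0]], claw=[-0.5,-0.55,-0.6,-0.65,-0.72])

```text
t: 7.95
position: [606.7, -14.7, 47.6]
tcp_rot: [163.0, 89.8, -14.5]
force: [-0.2, 1.4, -1.6]
opening: 15.9
```

Emit:
carry_out(slide=[[0,-0.003,0],[0,0,0]], rotation=[[0,0,0],[0,0,0]], claw=[-0.72,-0.72])

```text
t: 8.15
position: [606.5, -14.0, 47.5]
tcp_rot: [159.2, 89.8, -18.3]
force: [-0.3, 0.5, -1.4]
opening: 16.0
```

Emit:
carry_out(slide=[[0,-0.003,0],[0,0,0]], rotation=[[0,0,0],[0,0,0]], claw=[-0.72,-0.72])

```text
t: 8.35
position: [606.4, -13.3, 47.4]
tcp_rot: [155.6, 89.8, -21.9]
force: [-0.4, -0.0, -1.4]
opening: 15.7
```

Emit:
carry_out(slide=[[0,-0.003,0],[0,0,0]], rotation=[[0,0,0],[0,0,0]], claw=[-0.72,-0.72])

```text
t: 8.55
position: [606.4, -12.7, 47.4]
tcp_rot: [151.7, 89.8, -25.8]
force: [0.7, -0.0, -1.2]
opening: 15.9
```

Emit:
carry_out(slide=[[0,-0.003,0],[0,0,0]], rotation=[[0,0,0],[0,0,0]], claw=[-0.72,-0.72])

```text
t: 8.75
position: [606.4, -12.3, 47.5]
tcp_rot: [145.1, 89.8, -32.4]
force: [-0.2, -0.3, -1.4]
opening: 16.1
```

```bash
python3 -c "
from h import *
goal([605.5,-15,46],92.5)
p,d=grab('scene'); c=p[170:230,260:320]; r=cv2.imread('pics/scene0.png')[170:230,260:320,::-1]; save('s11.png',np.hstack([cv2.resize(q,(400,400),interpolation=cv2.INTER_CUBIC) for q in(r,c)]))
"
```

```text
pos [606.45 -12.26  47.52] jaw -87.49 F [-0.19 -0.28 -1.36] op 16.1 t 8.75
R [[0.003, 0.044, -0.999], [-0.002, -0.999, -0.044], [-1.0, 0.002, -0.003]]
slide(total) now-axes [0.0061 0.0108 0.0043] goal-axes [0.0061 0.0108 0.0043] rot [ 0.0001 -0.0016 -0.0011] deg [ 0.01 -0.18 -0.13]
```

View pics/s11.png

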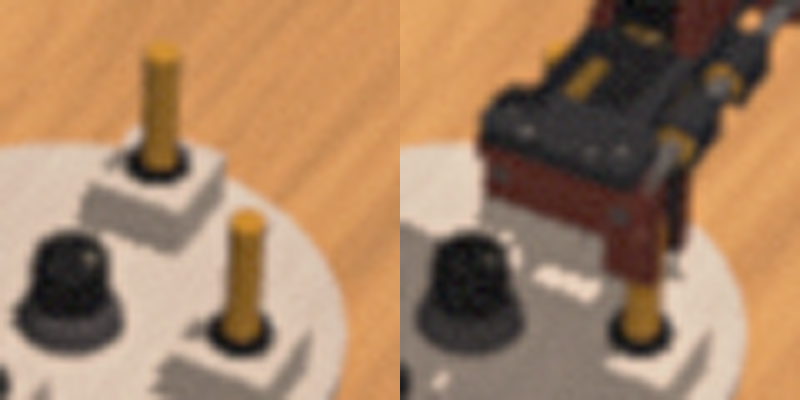

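Emit:
carry_out(slide=[[0.002,-0.004,0],[0,0,0]], rotation=[[0,0,0],[0,0,0]], claw=[-0.72,-0.72])

```text
t: 9.0
position: [606.9, -11.7, 47.6]
tcp_rot: [145.3, 89.7, -32.2]
force: [-0.5, -1.2, -1.1]
opening: 16.1
```

Emit:
carry_out(slide=[[0.002,-0.004,0],[0,0,0]], rotation=[[0,0,0],[0,0,0]], claw=[-0.72,-0.72])

```text
t: 9.2
position: [607.4, -11.1, 47.6]
tcp_rot: [145.8, 89.6, -31.6]
force: [-1.0, -2.0, 0.2]
opening: 15.8
```

```bash
python3 -c "
from h import *
goal([605.5,-15,46],92.5)
p,d=grab('scene'); c=p[200:230,280:310]; r=cv2.imread('pics/scene0.png')[200:230,280:310,::-1]; save('s12.png',np.hstack([cv2.resize(q,(400,400),interpolation=cv2.INTER_CUBIC) for q in(r,c)]))
"
```

```text
pos [607.37 -11.11  47.62] jaw -87.48 F [-1.04 -2.02  0.18] op 15.8 t 9.2
R [[0.005, 0.044, -0.999], [-0.003, -0.999, -0.044], [-1.0, 0.003, -0.005]]
slide(total) now-axes [0.0065 0.0152 0.0082] goal-axes [0.0065 0.0152 0.0081] rot [ 0.0001 -0.0026 -0.0017] deg [ 0.02 -0.3  -0.2 ]
```

View pics/s12.png

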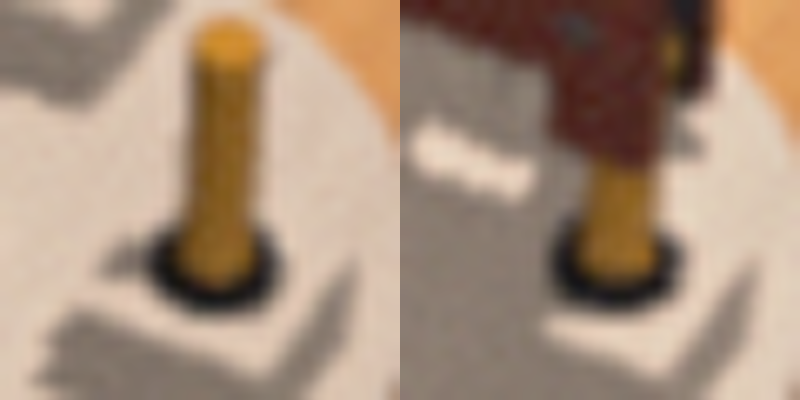

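Emit:
carry_out(slide=[[0,0.008,0.004],[0,0,0],[0,0,0],[0,0,0]], rotation=[[0,-0.002,-0.002],[0,0,0],[0,0,0],[0,0,0]], claw=[-0.72,-0.72,-0.4,0])

```text
t: 9.65
position: [606.1, -12.3, 47.1]
tcp_rot: [-94.5, 89.9, 88.0]
force: [0.2, 0.9, 0.8]
opening: 28.4
```

```bash
python3 -c "
from h import *
goal([523.8,61.5,125],92.5)
"
```

```text
pos [606.06 -12.28  47.1 ] jaw -87.52 F [0.23 0.92 0.82] op 28.4 t 9.65
R [[0.0, 0.043, -0.999], [0.002, -0.999, -0.043], [-1.0, -0.002, -0.0]]
slide(total) now-axes [-0.3109 -0.3099  0.3159] goal-axes [-0.3116 -0.3092  0.3158] rot [-0.0002 -0.0001  0.0012] deg [-0.02 -0.01  0.14]
```

Emit:
carry_out(slide=[[-0.16,0,0],[-0.16,0,0],[-0.02,-0.12,0.12],[0,-0.12,0.12],[0,-0.04,0.05]], rotation=[[0,0,0],[0,0,0],[0,0,0],[0,0,0],[0,0,0]], claw=[0,0,0,0,0])

```text
t: 10.15
position: [530.1, 55.5, 134.3]
tcp_rot: [-88.7, 89.8, 93.6]
force: [-0.1, 0.7, 0.2]
opening: 43.5
```

Emit:
carry_out(slide=[[0,0,0],[0,0,0]], rotation=[[0,0,0],[0,0,0]], claw=[0,0])

```text
t: 10.35
position: [529.4, 56.3, 134.5]
tcp_rot: [-90.3, 89.8, 92.2]
force: [-0.1, -0.9, 0.0]
opening: 43.8
```

```bash
python3 -c "
from h import *
goal([523.8,61.0,85],92.5)
p,d=grab('scene'); c=p[130:255,200:325]; save('s13.png',cv2.resize(c,(600,600),interpolation=cv2.INTER_CUBIC))
"
```

```text
pos [529.42  56.33 134.47] jaw -87.55 F [-0.12 -0.86  0.04] op 43.8 t 10.35
R [[-0.0, 0.043, -0.999], [0.004, -0.999, -0.043], [-1.0, -0.004, -0.0]]
slide(total) now-axes [ 0.198  -0.0188  0.0217] goal-axes [ 0.1979 -0.0196  0.0216] rot [-0.0005 -0.      0.002 ] deg [-0.05 -0.    0.23]
```

View pics/s13.png

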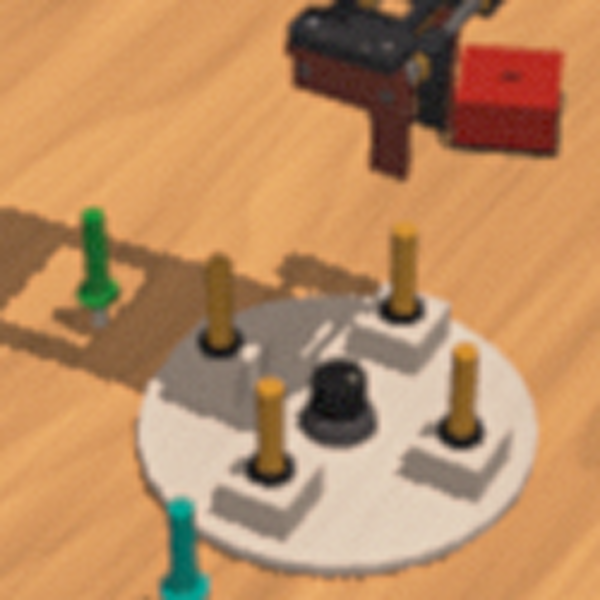

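Emit:
carry_out(slide=[[0,-0.018,0.022],[0,0,0],[0.1,0,0],[0.1,0,0],[0,0,0]], rotation=[[0,0,0.002],[0,0,0],[0,0,0],[0,0,0],[0,0,0]], claw=[0,0,0,0,0])

```text
t: 10.9
position: [527.6, 58.4, 82.8]
tcp_rot: [165.7, 89.8, -12.0]
force: [0.6, 0.2, -0.1]
opening: 43.7
```

```bash
python3 -c "
from h import *
goal([523.8,61,46],92.5)
"
```

```text
pos [527.58  58.37  82.83] jaw -87.78 F [ 0.55  0.22 -0.05] op 43.7 t 10.9
R [[0.003, 0.039, -0.999], [-0.001, -0.999, -0.039], [-1.0, 0.001, -0.003]]
slide(total) now-axes [ 0.1473 -0.0112  0.0151] goal-axes [ 0.1473 -0.0112  0.0146] rot [-0.0024 -0.0013 -0.0003] deg [-0.28 -0.15 -0.04]
```

Emit:
carry_out(slide=[[0.04,-0.012,0.016],[0.045,0,0],[0.045,0,0],[0.01,0,0],[0,0,0]], rotation=[[-0.002,-0.001,0],[0,0,0],[0,0,0],[0,0,0],[0,0,0]], claw=[0,0,0,-0.2,-0.3])

```text
t: 11.4
position: [525.0, 61.0, 46.6]
tcp_rot: [163.5, 89.9, -14.1]
force: [0.7, 0.9, 0.2]
opening: 32.1
```

```bash
python3 -c "
from h import *
goal([523.8,61,46],92.5)
p,d=grab('scene'); c=p[140:215,240:315]; save('s14.png',cv2.resize(c,(600,600),interpolation=cv2.INTER_CUBIC))
"
```

```text
pos [524.99  61.04  46.61] jaw -87.57 F [0.69 0.85 0.17] op 32.1 t 11.4
R [[0.002, 0.042, -0.999], [-0.001, -0.999, -0.042], [-1.0, 0.001, -0.002]]
slide(total) now-axes [ 0.0024 -0.      0.0048] goal-axes [ 0.0024 -0.      0.0048] rot [-0.0006 -0.0011 -0.0003] deg [-0.07 -0.13 -0.04]
```

View pics/s14.png

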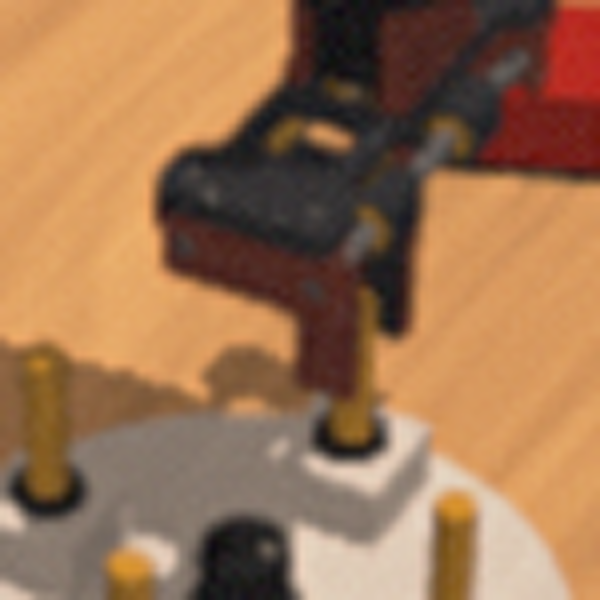

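Emit:
carry_out(slide=[[0.003,0,0.004],[0,0,0],[0,0,0],[0,0,0],[0,0,0]], rotation=[[0,0,0],[0,0,0],[0,0,0],[0,0,0],[0,0,0]], claw=[-0.5,-0.55,-0.6,-0.65,-0.72])

```text
t: 11.95
position: [524.9, 61.4, 47.3]
tcp_rot: [179.6, 89.7, 2.0]
force: [0.3, 1.9, -1.8]
opening: 16.0
```

Emit:
carry_out(slide=[[0,-0.004,0],[0,0,0]], rotation=[[0,0,0],[0,0,0]], claw=[-0.72,-0.72])

```text
t: 12.15
position: [524.7, 62.4, 47.3]
tcp_rot: [177.7, 89.7, 0.1]
force: [0.3, -0.5, -0.7]
opening: 15.7
```

Emit:
carry_out(slide=[[0,-0.004,0],[0,0,0]], rotation=[[0,0,0],[0,0,0]], claw=[-0.72,-0.72])

```text
t: 12.35
position: [524.6, 63.4, 47.2]
tcp_rot: [174.6, 89.7, -3.0]
force: [0.2, 0.6, -0.5]
opening: 15.8
```

Emit:
carry_out(slide=[[0,-0.004,0],[0,0,0]], rotation=[[0,0,0],[0,0,0]], claw=[-0.72,-0.72])

```text
t: 12.55
position: [524.6, 64.1, 47.2]
tcp_rot: [168.3, 89.7, -9.2]
force: [-1.0, -1.8, -0.2]
opening: 15.8
```

Emit:
carry_out(slide=[[0,-0.004,0],[0,0,0]], rotation=[[0,0,0],[0,0,0]], claw=[-0.72,-0.72])

```text
t: 12.75
position: [524.6, 64.8, 47.3]
tcp_rot: [161.0, 89.7, -16.5]
force: [0.0, -0.6, -1.8]
opening: 16.4
```

```bash
python3 -c "
from h import *
goal([524,61,46],92.5)
p,d=grab('scene'); c=p[175:205,270:300]; r=cv2.imread('pics/scene0.png')[175:205,270:300,::-1]; save('s15.png',np.hstack([cv2.resize(q,(400,400),interpolation=cv2.INTER_CUBIC) for q in(r,c)]))
"
```

```text
pos [524.64  64.79  47.32] jaw -87.53 F [ 0.   -0.61 -1.77] op 16.4 t 12.75
R [[0.005, 0.043, -0.999], [-0.001, -0.999, -0.043], [-1.0, 0.002, -0.005]]
slide(total) now-axes [0.0053 0.015  0.0032] goal-axes [0.0053 0.015  0.0032] rot [-0.0003 -0.0023 -0.0008] deg [-0.03 -0.26 -0.09]
```

View pics/s15.png

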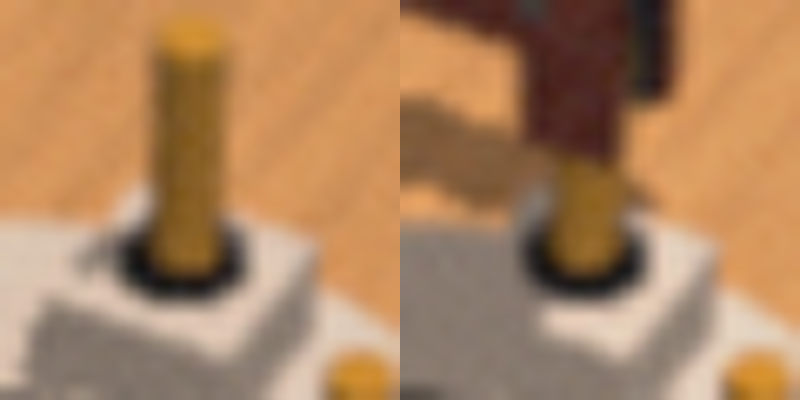

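Emit:
carry_out(slide=[[0,0.007,0.002],[0,0,0],[0,0,0],[0,0,0]], rotation=[[0,-0.002,0],[0,0,0],[0,0,0],[0,0,0]], claw=[-0.72,-0.72,-0.4,0])

```text
t: 13.2
position: [524.5, 63.4, 47.4]
tcp_rot: [144.9, 89.9, -32.7]
force: [0.5, -0.6, 0.6]
opening: 28.5
```

Emit:
carry_out(slide=[[-0.16,0,0],[-0.16,0,0],[-0.02,0.12,0.12],[0,0.13,0.12],[0,0.06,0.06]], rotation=[[0,0,0],[0,0,0],[0,0,0],[0,0,0],[0,0,0]], claw=[0,0,0,0,0])

```text
t: 13.7
position: [453.5, -17.3, 135.6]
tcp_rot: [163.0, 89.8, -14.3]
force: [0.8, -0.6, -0.1]
opening: 43.8
```

Emit:
carry_out(slide=[[0,0,0],[0,0,0]], rotation=[[0,0,0],[0,0,0]], claw=[0,0])

```text
t: 13.9
position: [452.2, -18.5, 136.2]
tcp_rot: [166.9, 89.8, -10.5]
force: [1.2, 0.1, -0.4]
opening: 44.0
```

```bash
python3 -c "
from h import *
goal([447.5,-21.5,85],92.5)
p,d=grab('scene'); c=p[130:255,200:325]; save('s16.png',cv2.resize(c,(600,600),interpolation=cv2.INTER_CUBIC))
"
```

```text
pos [452.18 -18.52 136.24] jaw -87.5 F [ 1.21  0.09 -0.39] op 44.0 t 13.9
R [[0.003, 0.044, -0.999], [-0.001, -0.999, -0.044], [-1.0, 0.001, -0.003]]
slide(total) now-axes [0.2049 0.0109 0.0199] goal-axes [0.205  0.0111 0.0192] rot [ 0.     -0.0017 -0.0004] deg [ 0.   -0.2  -0.05]
```

View pics/s16.png

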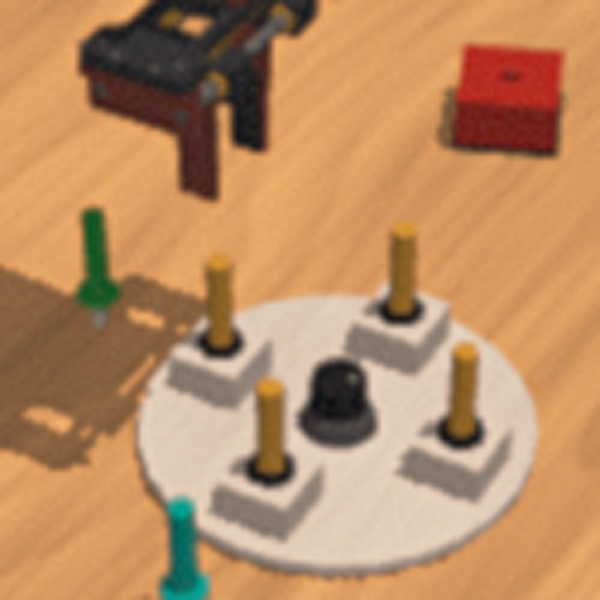

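Emit:
carry_out(slide=[[0,0.011,0.02],[0,0,0],[0.1,0,0],[0.1,0,0],[0,0,0]], rotation=[[0,-0.002,0],[0,0,0],[0,0,0],[0,0,0],[0,0,0]], claw=[0,0,0,0,0])

```text
t: 14.45
position: [450.9, -19.2, 85.2]
tcp_rot: [159.0, 89.9, -18.2]
force: [-0.8, 0.7, 1.3]
opening: 44.2
```

```bash
python3 -c "
from h import *
goal([447.5,-21.5,46],92.5)
"
```

```text
pos [450.9  -19.19  85.23] jaw -87.25 F [-0.81  0.69  1.33] op 44.2 t 14.45
R [[0.002, 0.048, -0.999], [-0.001, -0.999, -0.048], [-1.0, 0.001, -0.002]]
slide(total) now-axes [0.1569 0.0085 0.0144] goal-axes [0.1569 0.0086 0.014 ] rot [ 0.0022 -0.0011 -0.0004] deg [ 0.25 -0.13 -0.05]
```

Emit:
carry_out(slide=[[0.045,0.009,0.014],[0.045,0,0],[0.045,0,0],[0.015,0,0],[0,0,0]], rotation=[[0.002,-0.001,0],[0,0,0],[0,0,0],[0,0,0],[0,0,0]], claw=[0,0,0,-0.2,-0.3])

```text
t: 14.95
position: [449.0, -21.3, 46.1]
tcp_rot: [149.2, 89.9, -28.3]
force: [0.6, -0.0, -0.4]
opening: 32.4
```

```bash
python3 -c "
from h import *
goal([447.5,-21.5,46],92.5)
p,d=grab('scene'); c=p[140:215,210:285]; save('s17.png',cv2.resize(c,(600,600),interpolation=cv2.INTER_CUBIC))
"
```

```text
pos [448.97 -21.31  46.12] jaw -87.44 F [ 0.64 -0.01 -0.41] op 32.4 t 14.95
R [[0.002, 0.045, -0.999], [-0.001, -0.999, -0.045], [-1.0, 0.001, -0.002]]
slide(total) now-axes [0.0005 0.0005 0.0059] goal-axes [0.0005 0.0005 0.0059] rot [ 0.0005 -0.0008 -0.0005] deg [ 0.06 -0.09 -0.06]
```

View pics/s17.png

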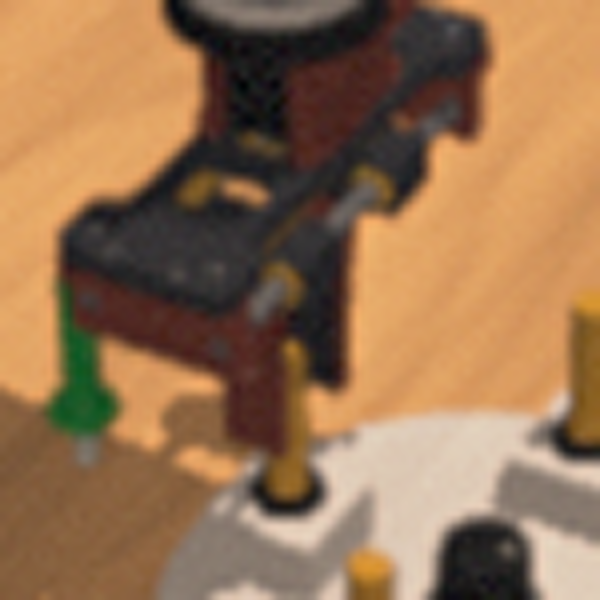

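Emit:
carry_out(slide=[[0.001,0,0.006],[0,0,0],[0,0,0],[0,0,0],[0,0,0]], rotation=[[0,0,0],[0,0,0],[0,0,0],[0,0,0],[0,0,0]], claw=[-0.5,-0.55,-0.6,-0.65,-0.72])

```text
t: 15.5
position: [448.5, -21.5, 47.4]
tcp_rot: [164.3, 89.7, -13.1]
force: [0.4, 0.1, -0.9]
opening: 15.6
```

Emit:
carry_out(slide=[[0,-0.004,0],[0,0,0]], rotation=[[0,0,0],[0,0,0]], claw=[-0.72,-0.72])

```text
t: 15.7
position: [448.4, -20.4, 47.5]
tcp_rot: [164.2, 89.7, -13.2]
force: [0.2, -0.5, -0.9]
opening: 16.1
```

Emit:
carry_out(slide=[[0,-0.004,0],[0,0,0]], rotation=[[0,0,0],[0,0,0]], claw=[-0.72,-0.72])

```text
t: 15.9
position: [448.3, -19.3, 47.4]
tcp_rot: [164.2, 89.7, -13.2]
force: [-0.3, 0.3, -0.2]
opening: 15.6
```

Emit:
carry_out(slide=[[0,-0.004,0],[0,0,0]], rotation=[[0,0,0],[0,0,0]], claw=[-0.72,-0.72])

```text
t: 16.1
position: [448.3, -18.2, 47.4]
tcp_rot: [163.7, 89.7, -13.7]
force: [0.0, 0.7, -0.6]
opening: 15.6
```

```bash
python3 -c "
from h import *
goal([447.5,-21,46],92.5)
p,d=grab('scene'); c=p[185:215,230:260]; r=cv2.imread('pics/scene0.png')[185:215,230:260,::-1]; save('s18.png',np.hstack([cv2.resize(q,(400,400),interpolation=cv2.INTER_CUBIC) for q in(r,c)]))
"
```

```text
pos [448.27 -18.21  47.38] jaw -87.44 F [ 0.02  0.67 -0.64] op 15.6 t 16.1
R [[0.004, 0.045, -0.999], [-0.001, -0.999, -0.045], [-1.0, 0.001, -0.004]]
slide(total) now-axes [0.0055 0.011  0.0036] goal-axes [0.0055 0.011  0.0036] rot [ 0.0005 -0.0022 -0.0006] deg [ 0.06 -0.25 -0.07]
```

View pics/s18.png

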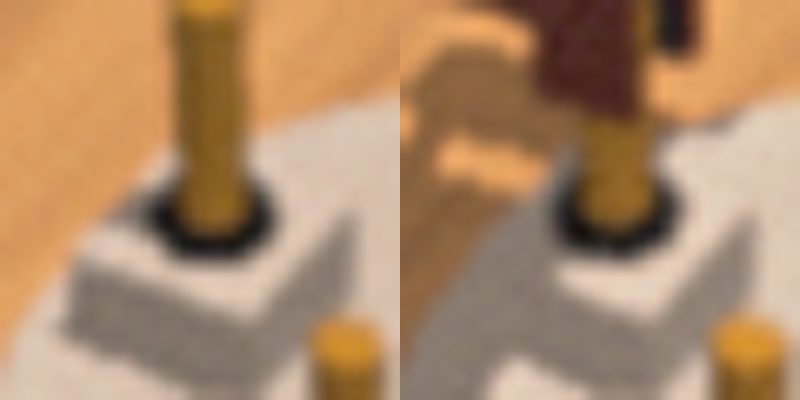

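Emit:
carry_out(slide=[[0.004,-0.003,0],[0.003,0,0]], rotation=[[0,0,0],[0,0,0]], claw=[-0.72,-0.72])

```text
t: 16.35
position: [449.2, -17.9, 46.4]
tcp_rot: [160.9, 89.6, -16.5]
force: [-0.7, -1.3, 7.7]
opening: 15.8
```

Emit:
carry_out(slide=[[0.003,0,0],[0,0,0]], rotation=[[0,0,0],[0,0,0]], claw=[-0.72,-0.72])

```text
t: 16.55
position: [449.7, -18.0, 46.3]
tcp_rot: [161.2, 89.6, -16.2]
force: [0.1, -0.4, -0.6]
opening: 16.0
```

Emit:
carry_out(slide=[[0,0.004,0.004],[0,0,0],[0,0,0],[-0.04,0,0],[-0.06,0,0]], rotation=[[0,0,0],[0,0,0],[0,0,0],[0,0,0],[0,0,0]], claw=[-0.75,-0.85,-0.95,-1,-1], force=20)

```text
t: 17.05
position: [446.7, -18.9, 70.7]
tcp_rot: [145.1, 89.8, -32.3]
force: [0.1, -0.7, -0.4]
opening: 15.4
```

Emit:
carry_out(slide=[[-0.1,0,0],[-0.08,0,0],[0,0,0],[0,0,0]], rotation=[[0,0,0],[0,0,0],[0,0,0],[0,0,0]], claw=[-1,-1,-1,-1])

```text
t: 17.45
position: [447.4, -18.8, 119.9]
tcp_rot: [160.1, 89.6, -17.3]
force: [-1.3, -0.0, -1.2]
opening: 15.2
```

```bash
python3 -c "
from h import *
goal([461,317,115],92.5)
p,d=grab('scene'); c=p[120:230,200:310]; save('s19.png',cv2.resize(c,(600,600),interpolation=cv2.INTER_CUBIC))
"
```

```text
pos [447.36 -18.79 119.9 ] jaw -87.42 F [-1.31 -0.01 -1.18] op 15.2 t 17.45
R [[0.006, 0.045, -0.999], [-0.002, -0.999, -0.045], [-1.0, 0.002, -0.006]]
slide(total) now-axes [ 0.0174 -1.3394 -0.115 ] goal-axes [ 0.0196 -1.3395 -0.1131] rot [ 0.0007 -0.0029 -0.001 ] deg [ 0.09 -0.33 -0.12]
```

View pics/s19.png

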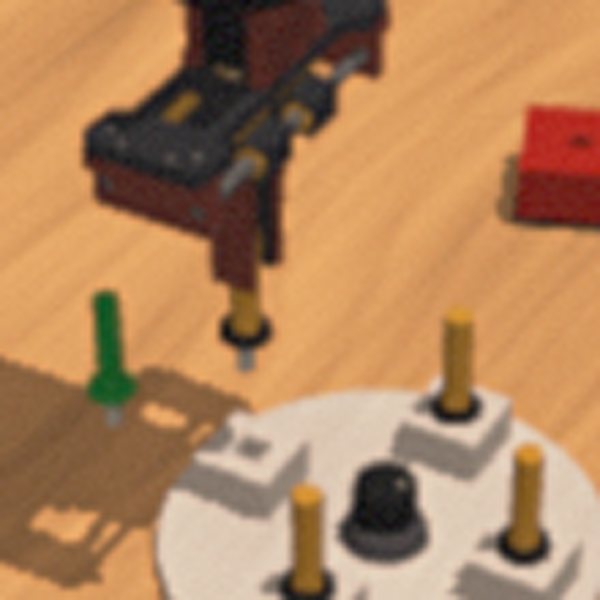

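Emit:
carry_out(slide=[[0,-0.1,-0.01],[0,-0.16,-0.015],[0,-0.18,-0.015],[0,-0.18,-0.015],[0,-0.18,-0.015]], rotation=[[0,-0.003,-0.001],[0,0,0],[0,0,0],[0,0,0],[0,0,0]], claw=[-1,-1,-1,-1,-1])

```text
t: 18.0
position: [454.0, 183.2, 114.7]
tcp_rot: [15.5, 89.5, -162.5]
force: [0.3, -0.2, -1.3]
opening: 15.4
```

```bash
python3 -c "
from h import *
goal([461,317,115],92.5)
"
```

```text
pos [454.02 183.21 114.72] jaw -87.98 F [ 0.27 -0.18 -1.33] op 15.4 t 18.0
R [[-0.008, 0.035, -0.999], [-0.002, -0.999, -0.035], [-1.0, 0.002, 0.008]]
slide(total) now-axes [-0.0026 -0.5338 -0.0468] goal-axes [-0.0011 -0.5334 -0.0512] rot [-0.0042  0.0039 -0.001 ] deg [-0.48  0.44 -0.12]
```

Emit:
carry_out(slide=[[-0.01,-0.18,-0.02],[0,-0.16,-0.01],[0,-0.1,0],[0,-0.03,0],[0,0,0]], rotation=[[-0.004,0.004,-0.001],[0,0,0],[0,0,0],[0,0,0],[0,0,0]], claw=[-1,-1,-1,-1,-1])

```text
t: 18.5
position: [452.9, 309.6, 110.4]
tcp_rot: [26.7, 89.6, -150.4]
force: [-0.2, 0.4, -0.9]
opening: 15.8
```

Emit:
carry_out(slide=[[0,0,0],[0,0,0]], rotation=[[0,0,0],[0,0,0]], claw=[-1,-1])

```text
t: 18.7
position: [452.0, 307.2, 109.0]
tcp_rot: [29.7, 89.4, -147.4]
force: [0.6, 0.0, -0.5]
opening: 15.2
```

```bash
python3 -c "
from h import *
goal([461,317,115],92.5)
p,d=grab('scene'); c=p[95:170,270:345]; save('s20.png',cv2.resize(c,(600,600),interpolation=cv2.INTER_CUBIC))
goal([461,317,115],92.5)
p,d=grab('top'); c=p[205:275,100:180]; save('t20.png',cv2.resize(c,(640,560),interpolation=cv2.INTER_CUBIC))
"
```

```text
pos [451.97 307.21 109.02] jaw -87.16 F [ 0.59  0.02 -0.54] op 15.2 t 18.7
R [[-0.009, 0.049, -0.999], [-0.006, -0.999, -0.049], [-1.0, 0.005, 0.01]]
slide(total) now-axes [-0.0245 -0.0372 -0.0378] goal-axes [-0.0239 -0.0375 -0.0378] rot [ 0.0029  0.0047 -0.0027] deg [ 0.33  0.54 -0.31]
pos [452.   307.01 109.06] jaw -87.19 F [-0.1   0.13 -1.39] op 15.3 t 18.75
R [[-0.009, 0.049, -0.999], [-0.006, -0.999, -0.049], [-1.0, 0.005, 0.01]]
slide(total) now-axes [-0.0243 -0.038  -0.0377] goal-axes [-0.0237 -0.0383 -0.0377] rot [ 0.0027  0.0048 -0.0027] deg [ 0.31  0.54 -0.31]
```

View pics/s20.png

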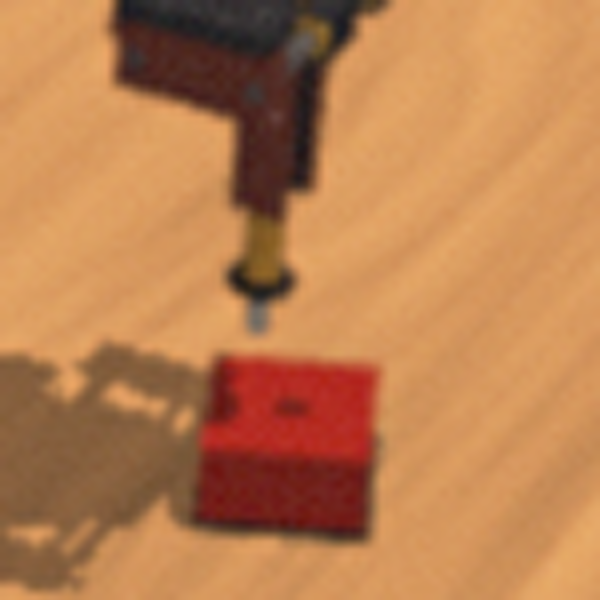

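View pics/t20.png

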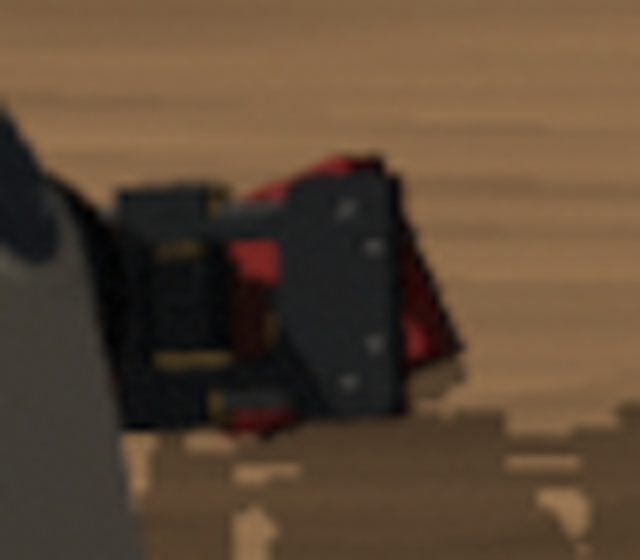

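Emit:
carry_out(slide=[[0,-0.039,-0.038],[0,0,0],[0,0,0]], rotation=[[0.003,0.005,-0.003],[0,0,0],[0,0,0]], claw=[-1,-1,-1])

```text
t: 19.1
position: [462.9, 316.7, 109.6]
tcp_rot: [-146.2, 89.8, 36.1]
force: [0.6, 0.5, -1.4]
opening: 15.3
```

```bash
python3 -c "
from h import *
goal([461,317,100],92.5)
p,d=grab('scene'); c=p[110:170,275:335]; save('s21.png',cv2.resize(c,(600,600),interpolation=cv2.INTER_CUBIC))
goal([461,317,100],92.5)
print('TCP-based foot end px',(proj('scene',[461,317,40])-[275,110])*10)
"
```

```text
pos [462.92 316.74 109.64] jaw -87.73 F [ 0.59  0.5  -1.37] op 15.3 t 19.1
R [[0.003, 0.04, -0.999], [0.002, -0.999, -0.04], [-1.0, -0.002, -0.003]]
slide(total) now-axes [ 0.0385 -0.0013  0.0077] goal-axes [ 0.0386 -0.0014  0.0076] rot [-0.002  -0.0013  0.0009] deg [-0.23 -0.15  0.1 ]
pos [463.08 316.91 109.76] jaw -87.73 F [ 0.06 -0.1  -1.04] op 15.4 t 19.15
R [[0.003, 0.04, -0.999], [0.002, -0.999, -0.04], [-1.0, -0.002, -0.003]]
slide(total) now-axes [ 0.039  -0.0006  0.0084] goal-axes [ 0.039  -0.0007  0.0083] rot [-0.002  -0.0015  0.001 ] deg [-0.23 -0.17  0.11]
TCP-based foot end px [308.77246872 350.79055336]
```

View pics/s21.png

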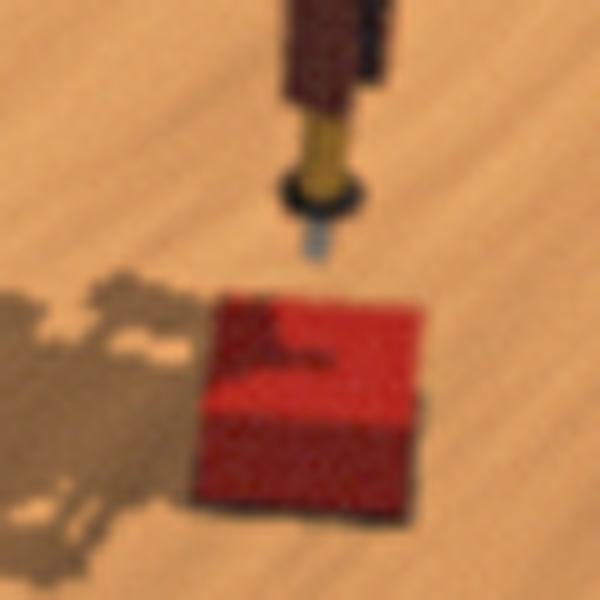

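```bash
python3 -c "
from h import *
p,d=load('scene'); c=p[115:140,295:320]; save('s22.png',cv2.resize(c,(600,600),interpolation=cv2.INTER_CUBIC))
for z in (40,78,100,105,120): print(z,((proj('scene',[462.9,316.8,z])-[295,115]+.5)*24).round(1))
"
```

```text
40 [284.6 738.8]
78 [301.3 504. ]
100 [311.3 364.6]
105 [313.5 332.5]
120 [320.4 235.6]
```

View pics/s22.png

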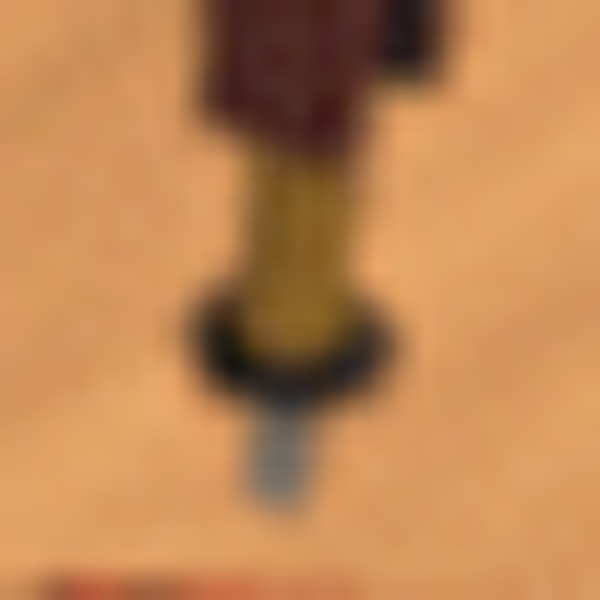

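```bash
python3 -c "
from h import *
p=cv2.imread('pics/scene0.png')[:,:,::-1]; c=p[132:162,290:325]; save('s23.png',cv2.resize(c,(700,600),interpolation=cv2.INTER_CUBIC))
K,R,t=cam('scene'); print(R)
for P in ([461,317,40],[466,317,40],[461,322,40]): print(proj('scene',P))
"
```

```text
[[ 0.85817414  0.51309487  0.01645582]
 [ 0.35332724 -0.56709367 -0.74401924]
 [-0.37242047  0.64431236 -0.66795552]]
[305.87724687 145.07905534]
[307.22257355 145.54368684]
[306.59607157 144.34491681]
```

View pics/s23.png

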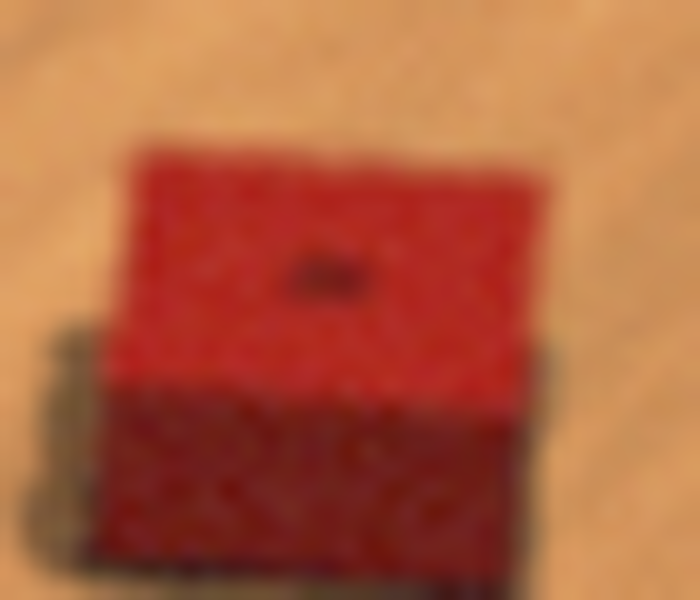

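Emit:
carry_out(slide=[[0.06,-0.004,-0.004],[0.055,0,0],[0,0,0],[0,0,0]], rotation=[[-0.002,-0.001,0.001],[0,0,0],[0,0,0],[0,0,0]], claw=[-1,-1,-1,-1])

```text
t: 19.55
position: [463.6, 317.7, 77.7]
tcp_rot: [72.7, 89.9, -104.8]
force: [0.7, -1.1, -0.2]
opening: 15.3
```

```bash
python3 -c "
from h import *
goal([463,317.5,76],92.5)
p,d=grab('scene'); c=p[120:155,290:325]; save('s24.png',cv2.resize(c,(700,700),interpolation=cv2.INTER_CUBIC)[:600])
"
```

```text
pos [463.6  317.67  77.74] jaw -87.47 F [ 0.73 -1.14 -0.16] op 15.3 t 19.55
R [[-0.0, 0.044, -0.999], [-0.001, -0.999, -0.044], [-1.0, 0.001, 0.0]]
slide(total) now-axes [0.007  0.0006 0.0024] goal-axes [0.007  0.0006 0.0024] rot [ 0.0002  0.0001 -0.0004] deg [ 0.03  0.02 -0.05]
```

View pics/s24.png

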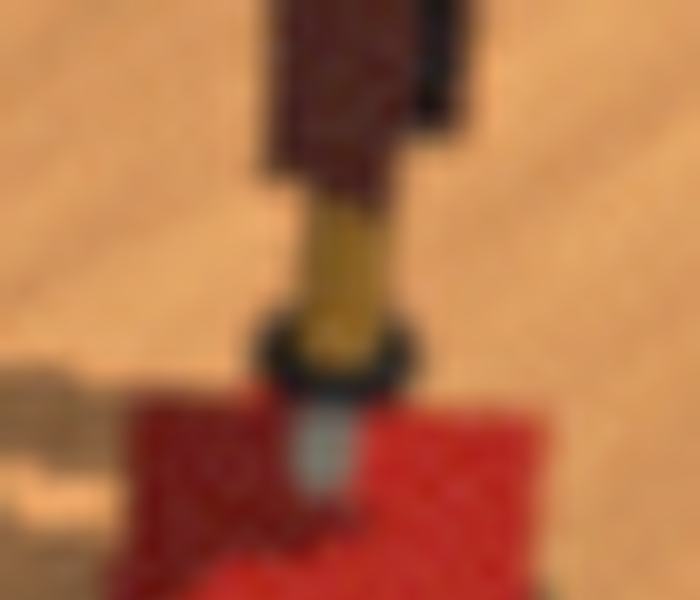

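Emit:
carry_out(slide=[[0,-0.006,0],[0,0,0],[0.01,0,0],[0.01,0,0],[0,0,0]], rotation=[[0,0,0],[0,0,0],[0,0,0],[0,0,0],[0,0,0]], claw=[-1,-1,-1,-1,-1])

```text
t: 20.1
position: [463.8, 319.6, 73.2]
tcp_rot: [163.2, 90.0, -14.3]
force: [0.1, 0.1, -1.1]
opening: 15.7
```

```bash
python3 -c "
from h import *
goal([463,319,70],92.5)
p,d=grab('scene'); c=p[120:155,290:325]; save('s25.png',cv2.resize(c,(700,700),interpolation=cv2.INTER_CUBIC)[:600])
"
```

```text
pos [463.78 319.6   73.17] jaw -87.46 F [ 0.11  0.07 -1.06] op 15.7 t 20.1
R [[0.001, 0.044, -0.999], [-0.0, -0.999, -0.044], [-1.0, 0.0, -0.001]]
slide(total) now-axes [0.0127 0.0023 0.0032] goal-axes [0.0127 0.0023 0.0032] rot [ 0.0003 -0.0004 -0.0001] deg [ 0.04 -0.04 -0.01]
```

View pics/s25.png

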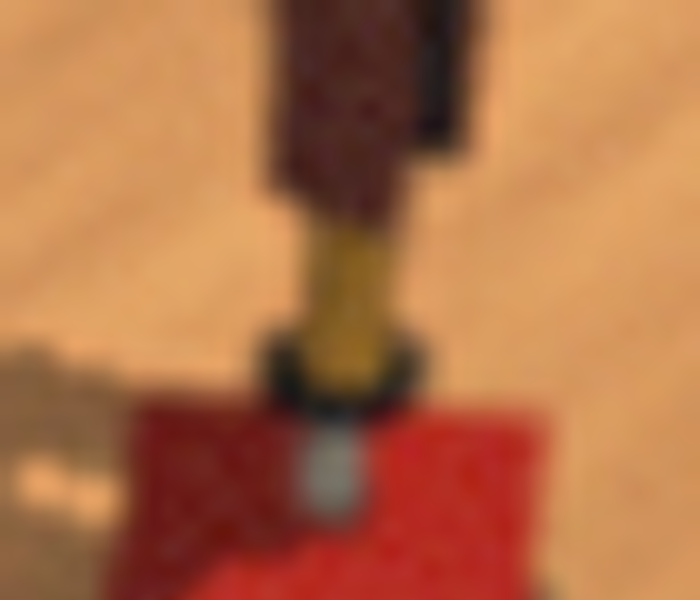

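Emit:
carry_out(slide=[[0.008,0,0.003],[0.008,0,0],[0.008,0,0]], rotation=[[0,0,0],[0,0,0],[0,0,0]], claw=[-1,-1,-1])

```text
t: 20.45
position: [463.3, 319.7, 67.3]
tcp_rot: [-170.4, 89.9, 12.1]
force: [0.4, 0.4, -0.7]
opening: 15.9
```

Emit:
carry_out(slide=[[0.008,0,0],[0,0,0]], rotation=[[0,0,0],[0,0,0]], claw=[-1,-1])

```text
t: 20.65
position: [463.1, 319.6, 64.7]
tcp_rot: [176.3, 89.9, -1.2]
force: [0.1, -0.7, -1.3]
opening: 15.4
```

Emit:
carry_out(slide=[[0.012,0,0],[0.012,0,0],[0.012,0,0],[0,0,0]], rotation=[[0,0,0],[0,0,0],[0,0,0],[0,0,0]], claw=[-1,-1,-1,-1])

```text
t: 21.05
position: [463.1, 319.5, 54.8]
tcp_rot: [170.5, 89.9, -6.9]
force: [0.4, -0.2, -0.2]
opening: 15.9
```

```bash
python3 -c "
from h import *
goal([463,319,48.4],92.5)
p,d=grab('scene'); c=p[120:155,290:325]; save('s26.png',cv2.resize(c,(700,700),interpolation=cv2.INTER_CUBIC)[:600])
"
```

```text
pos [463.1  319.53  54.8 ] jaw -87.47 F [ 0.41 -0.21 -0.22] op 15.9 t 21.05
R [[0.001, 0.044, -0.999], [-0.0, -0.999, -0.044], [-1.0, 0.0, -0.001]]
slide(total) now-axes [0.0256 0.0021 0.0005] goal-axes [0.0256 0.0021 0.0005] rot [ 0.0003 -0.0005 -0.0001] deg [ 0.03 -0.05 -0.01]
```

View pics/s26.png

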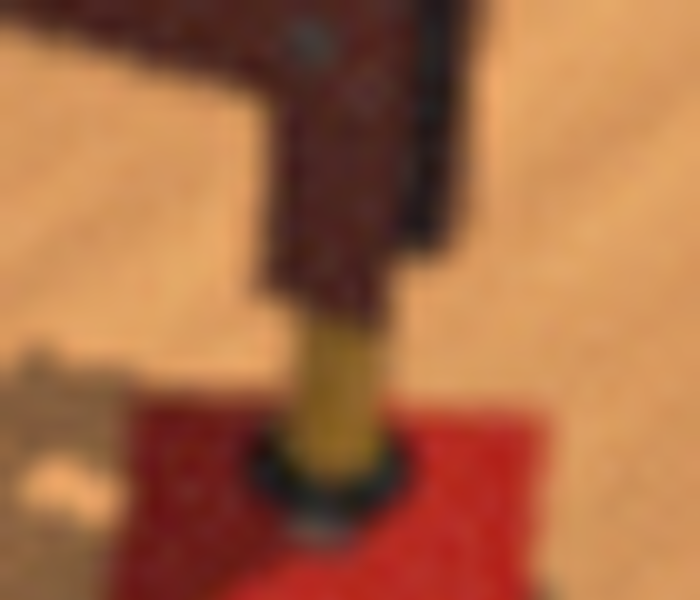

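Emit:
carry_out(slide=[[0.01,0,0],[0.01,0,0],[0,0,0]], rotation=[[0,0,0],[0,0,0],[0,0,0]], claw=[-1,-1,-1])

```text
t: 21.4
position: [463.3, 319.7, 49.7]
tcp_rot: [-175.8, 89.9, 6.8]
force: [-0.5, 0.5, 0.0]
opening: 15.7
```

Emit:
carry_out(slide=[[0.005,0,0],[0,0,0]], rotation=[[0,0,0],[0,0,0]], claw=[-1,-1])

```text
t: 21.6
position: [463.4, 319.8, 48.4]
tcp_rot: [-171.0, 89.9, 11.5]
force: [0.3, -0.8, -0.5]
opening: 15.6
```

Emit:
carry_out(slide=[[0.004,0,0],[0,0,0]], rotation=[[0,0,0],[0,0,0]], claw=[-1,-1])

```text
t: 21.8
position: [463.8, 320.1, 48.5]
tcp_rot: [-161.4, 89.9, 21.2]
force: [0.4, -0.0, -1.3]
opening: 15.7
```

Emit:
carry_out(slide=[[0,0,0],[0,0,0],[0,0,0],[0,0,0]], rotation=[[0,0,0],[0,0,0],[0,0,0],[0,0,0]], claw=[-0.6,-0.5,-0.3,0])

```text
t: 22.2
position: [464.2, 320.3, 48.7]
tcp_rot: [-158.5, 89.8, 24.0]
force: [-0.5, -0.9, 0.0]
opening: 34.3
```

```bash
python3 -c "
from h import *
goal([463,319,48.4],92.5)
p,d=grab('scene'); c=p[120:155,290:325]; save('s27.png',cv2.resize(c,(700,700),interpolation=cv2.INTER_CUBIC)[:600])
"
```

```text
pos [464.16 320.3   48.71] jaw -87.47 F [-0.48 -0.91  0.05] op 34.3 t 22.2
R [[0.003, 0.044, -0.999], [0.001, -0.999, -0.044], [-1.0, -0.001, -0.003]]
slide(total) now-axes [0.0012 0.005  0.0049] goal-axes [0.0012 0.005  0.0049] rot [ 0.0003 -0.0016  0.0006] deg [ 0.03 -0.18  0.07]
```

View pics/s27.png

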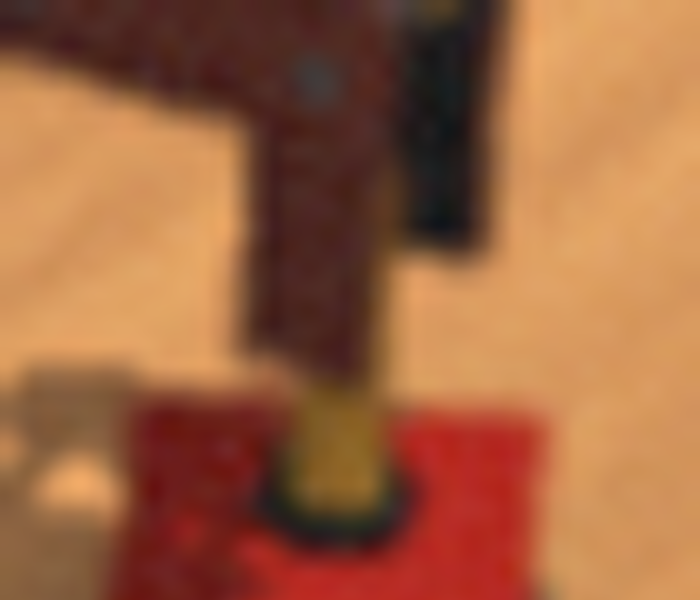

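Emit:
carry_out(slide=[[-0.06,0,0],[-0.15,0,0],[-0.18,0,0],[-0.18,0,0],[-0.1,0,0.05]], rotation=[[0,0,0],[0,0,0],[0,0,0],[0,0,0],[0,0,0]], claw=[0,0,0,0,0])

```text
t: 22.75
position: [449.6, 318.0, 221.4]
tcp_rot: [38.4, 89.7, -139.1]
force: [0.4, -0.2, -0.4]
opening: 44.3
```

Emit:
carry_out(slide=[[-0.05,-0.1,0.18],[0,-0.1,0.18],[0,-0.1,0.1],[0,0,0],[0,0,0]], rotation=[[0,0,0],[0,0,0],[0,0,0],[0,0,0],[0,0,0]], claw=[0,0,0,0,0])

```text
t: 23.25
position: [332.7, 390.4, 245.6]
tcp_rot: [-137.6, 89.3, 44.7]
force: [0.5, -0.2, -0.2]
opening: 43.5
```

```bash
python3 -c "
from h import *
goal([463,319,48.4],92.5)
p,d=grab('scene'); c=p[110:250,190:330]; save('s28.png',cv2.resize(c,(600,600),interpolation=cv2.INTER_CUBIC)); save('s28f.png',p)
p,d=grab('top'); c=p[165:275,100:320]; save('t28.png',cv2.resize(c,(800,400),interpolation=cv2.INTER_CUBIC)); save('t28f.png',p)
c=p[215:265,110:160]; save('t28g.png',cv2.resize(c,(600,600),interpolation=cv2.INTER_CUBIC))
"
```

```text
pos [332.7  390.43 245.6 ] jaw -87.62 F [ 0.54 -0.19 -0.2 ] op 43.5 t 23.25
R [[0.009, 0.042, -0.999], [0.009, -0.999, -0.041], [-1.0, -0.009, -0.009]]
slide(total) now-axes [ 0.7909  0.3139 -0.5014] goal-axes [ 0.7888  0.3082 -0.5082] rot [-0.0011 -0.0047  0.0043] deg [-0.12 -0.54  0.49]
```

View pics/s28.png

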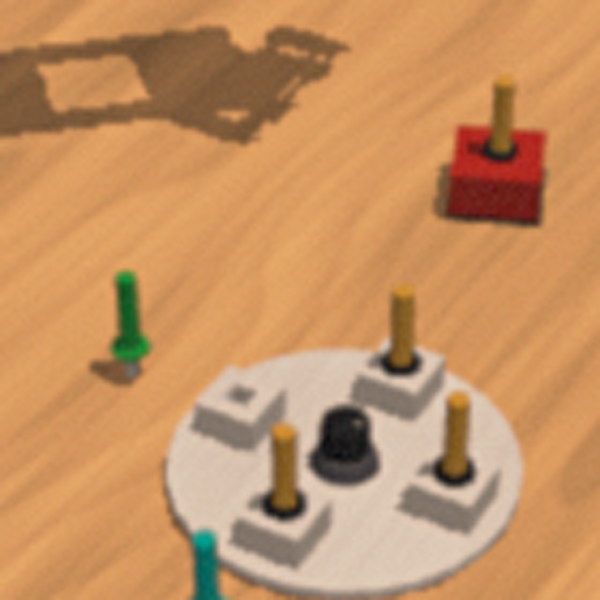

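View pics/t28.png

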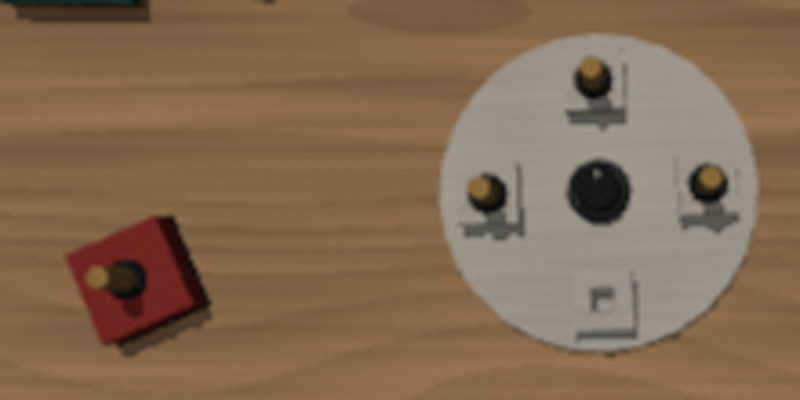

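View pics/t28g.png

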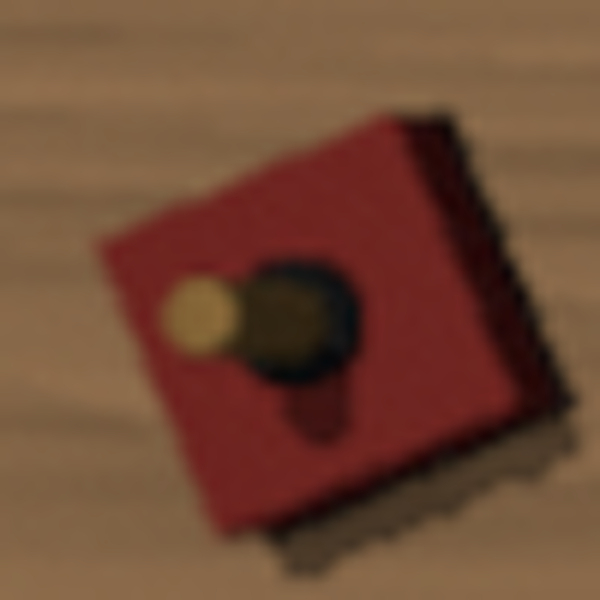

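```bash
python3 -c "
from h import *
def f(x,y,h): return atz('top',110+x/12-.46,215+y/12-.46,h)
print('top',f(200,315,105),'collar',f(300,322,45))
print('hole now', np.mean([f(x,y,40) for x,y in((98,243),(395,113),(523,403),(225,537))],0))
def g(x,y,h): return atz('scene',190+x/4.2857-.38,110+y/4.2857-.38,h)
print('sc top',g(504,81,105),'collar',g(500,152,45),'hole 462.4 316.0')
q=cv2.imread('pics/scene0.png')[:,:,::-1].astype(float)-load('scene')[0]
"

```

```text
top [461.29956013 318.96736014 105.        ] collar [460.85896741 317.6421455   45.        ]
hole now [460.60935532 316.99117805  40.        ]
sc top [462.4267645  315.35716622 105.        ] collar [465.35735038 311.08073242  45.        ] hole 462.4 316.0
```

View pics/t28f.png

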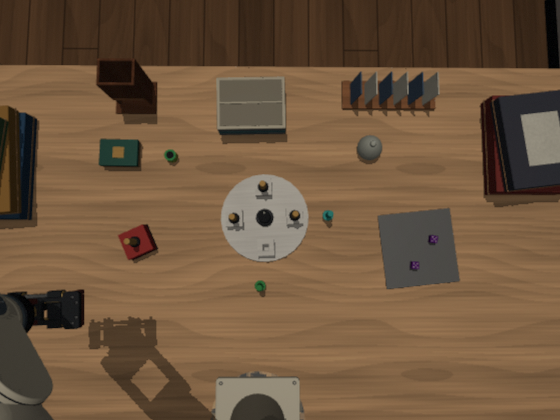

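```bash
python3 -c "
from cell import env
print(env.close_job(), env.sense()['t'])"
```

```text
the job is handed in; nothing more can be done
the job is handed in; nothing more can be done
```

The loose post is out of the carousel and stands fully home in the red gauge block, and the job is handed in at about 23 s of the 72 s allowed. No verdict came back, so this rests on my own checks.

**Finding it:** I wiggled all four posts. The −y, +x and +y posts turned out sound. Their collars stayed put to within what the images could resolve, and force built to about 2 N after roughly 3 mm of mostly tilting travel at the fingers. The −x post slid about 3 mm freely with its collar moving along, and lifting it showed the thin worn foot.

**Last checks, top camera:**
- The post leans about 0.02 rad.
- It stands within about 1 mm of the hole centre at the collar and about 2 mm at the tip.
- In the images the collar lies on the block, and the arm height at seating matched the expected 2 mm rise over the socket.
- The other three posts looked seated and upright, the bystanders looked unmoved in the full view, and the gripper is well clear.

**What disagreed:**
- The fingertips look about 31–36 mm higher in the pictures than the stated TCP, so I gripped nearer the top of the shaft than planned.
- The two cameras differ by about 2–3 mm.
- The scene camera put the collar about 5–6 mm off the hole. I discounted that because the shaft covers part of the collar in that view.

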